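Clamp the coarse sharpening stone in the stone holder

TASK

Get the coarse sharpening stone, the thicker of the two, ready for the knives: set it down flat in the pocket of the stone holder without dropping it, slide the holder's jaw up until the stone is held firmly between the jaw's pad and the end stop, then swing the cam lever fully shut so that the stone stays clamped. Leave the thin stone and everything else on the worktop where it is.

Things in the scene. Friction and masses are not known exactly. Their poses are not given: they have to be found in the camera images.
- thick_stone: The coarse sharpening stone: plain grey slab 180 x 58 x 28 mm (x, y, z), about 0.55 kg, lying flat on the worktop or drainboard. Origin: centre of its underside; x along its length, z up. Brittle.
- thin_stone: The fine stone: same plain grey, 180 x 58 x 14 mm, lying flat elsewhere. Origin: centre of its underside, x along its length. Not needed now.
- holder: Stone holder: aluminium base 104 x 347 mm (x, y), plate top 14 mm high, fixed to the worktop. Origin: centre of its underside, z up, y along its length. The fixed end stop stands at the +y end, a carriage (the jaw) slides along y at the -y end, on two guide rods (axes x = +-41 mm, tops 24 mm high); the pocket is between them. Behind the carriage an end block (y = -160 to -173 mm) is 27 mm high.
- stop_jaw: The fixed end stop of the holder, a dark steel block 104 mm wide, 22 mm thick, 38 mm high. Origin: in its face towards the stone, on the centre line, level with the holder's underside; same axes as the holder.
- pad: The jaw's rubber-faced pressure pad, 58 mm wide, 22 to 37 mm high; it sits on the front of the carriage and the cam lever pushes it a further 3 mm out towards the stop as it is swung shut. Origin: middle of the carriage, level with the holder's underside; its face is 34 mm ahead of that (+y).
- jaw (a joint): Slide of the carriage along the holder's +y, towards the stop: 0 = fully back, at most 0.060 m. With the lever open the gap from pad to stop is 0.210 m minus this value. It moves stiffly (about 7 N) and stays where it is left.
- cam_lever (a joint): Cam lever on top of the carriage, turning about a vertical pin: 0 = open, the lever sticking out sideways to the holder's -x; 1.571 = fully shut, the lever lying along the holder to its -y. It turns anticlockwise seen from above as it shuts and stays where it is left.
- bed (a point): Centre of the place of a 180 mm stone that touches the end stop, on top of the pocket's rubber bed (20 mm above the worktop); axes as the holder. Four corner lips keep the stone sideways: 10 mm high above the bed, 4 mm thick, 62 mm apart inside, at y = 40 to 84 and -82 to -38 mm from this point; between them the sides are open.
- stop_face (a point): Centre of the end stop's face towards the stone, 10 mm above the bed.
- pad_face (a point): Centre of the pad's face towards the stone, 10 mm above the bed.
- jaw_back (a point): Centre of the carriage's rear face (-y side), 28 mm above the worktop. The carriage is a dark steel block 104 mm wide, 44 mm long, its top 36.5 mm high; behind it, between the guide rods, there is free room 44 mm or more long down to the base plate.
- lever_pivot (a point): The lever's pin, 50 mm above the worktop, above the middle of the carriage.
- lever_grip (a point): Middle of the lever's black grip: 50 mm long, 18 mm wide, 20 mm high (40 to 60 mm above the worktop), 61 mm from the pin; the lever ends 86 mm from the pin.
- onion: Bystander: brown onion, 80 mm. Origin: centre of its underside.
- lemon: Bystander: lemon, 83 x 58 mm. Origin: centre of its underside.
- sauce_cup: Bystander: small steel sauce cup, 55 mm across, 32 mm high. Origin: centre of its underside.
- bowl: Bystander: bowl of green leaves, 181 mm across, 73 mm high. Origin: centre of its underside.
- mill: Bystander: dark wooden pepper mill, 58 mm across, 150 mm high. Origin: centre of its underside.
- kitchen_tongs: Bystander: steel tongs, 274 mm long, lying beside the sink. Origin: centre of their underside.

How it is judged:
By the outcome, as a careful person would: the job done as asked, in the order asked, and still so for the second after the job is handed in, with the robot touching nothing.
It also fails if it takes over 61 s, if anything falls off the work surface, if the arm or the gripper's body presses on something with over 40 N, if the wrist force passes 120 N, or if a joint passes its speed limit or range.

ROBOT

A 6-joint arm with a two-finger parallel gripper is mounted at the origin on a cart in front of the work surface, level with it; the furniture and walls round the work are solid. World frame = base frame: x ahead of the robot, y to its left, z up, the work surface at z = 0. Lengths are in m, angles in rad, forces in N, time in s.
With the tool pointing down it reaches from about 0.3 to 0.875 m from the base axis. Payload 6.4 kg.
Tool frame: the origin (TCP) lies midway between the tips of the shut fingers; the grasp point (between the pads) lies 19 mm behind it; z points along the fingers, y is the line along which they close (so a half turn about z gives the same grasp; the last joint's range is limited). The gripper opens to 85 mm and grips with 20 to 120 N. Pads are 22 mm wide; open, the fingers measure 114 mm over their backs; the gripper's body (76 mm by 85 mm) begins 54 mm behind the grasp point. The pads swing forward as they close: fully open they stand 13 mm farther back than shut.
Start: joints at [-1.336, 0.181, 1.607, -0, 1.354, -0.206], TCP at [0.245, -0.52, 0.231] pointing down, gripper open.
Joint ranges: [-2.99, 2.99], [-0.89, 2.07], [0.3, 2.58], [-1.14, 4.28], [0, 2.63], [-3.12, 3.12]. Speed limits (rad/s): [2.57, 2.57, 3.01, 3.14, 3.14, 3.14].

INTERFACE

Orientations are given as a unit quaternion [w, x, y, z].
In Python, from bench import ctrl, vision, workorder gives the robot as it stands. The module is installed in compiled form; this text tells all that it offers.
- The arm moves only by the tool servo_tool, never from a script. Its argument "steps" is a list of rows, each an object of numbers: "dx", "dy", "dz": the shift along the world's x, y, z as a fraction of full scale; "wx", "wy", "wz": the turn, a rotation vector about the world's x, y, z as a fraction of full scale. A call has exactly 5 rows; each row is the pose to reach, as a shift and turn from the pose commanded when the call began, turning the shorter way round; what a row does not reach only later rows make up. Full scale, the value 1, is 100 mm for a shift and pi rad for a turn. A row lasts 1/12 s, in which the tool goes at most 41.7 mm and 7.16 degrees, less where a joint would pass 70% of its speed; a pose out of reach is approached as far as the arm can. A call with a number of a shift or a turn outside -1 to 1 is refused whole. A call with a gripper value outside its range is refused whole. "jaw" is the opening, from 0 (shut) to 1 (fully open), set as the call begins (left out, the last holds). The fingers move at their own pace and stop on an object; the grip force is fixed at half the most. Time passes only in rows, so rows that repeat a pose let the fingers close, or fill a call up. It gives the time, the measured TCP pose, the force, the opening and the grip force at its end, in the units of the state.
- ctrl.get_obs(): the state, without advancing time (a new reading comes with each control period).
- vision.camera(name): name is "scene" or "top" or "wrist"; returns a dict with "frame" (384x512x3 uint8, red, green, blue), "vfov" (degrees; the focal length in pixels is half the picture's height over the tangent of half this angle, whatever the lens; pixels are square), "cx", "cy" (the principal point, pixels), "D" ([k1, k2, p1, p2, k3] as OpenCV has them; the pictures are not rectified), "camera_from_world" (4x4, takes a point from world to camera coordinates). Camera axes: x right, y up, looking along -z (the intrinsics and any distortion apply to the point x, -y, -z); pixel columns grow to the right and rows downward; lengths in m; the calibration is good to about 2 mm. A picture is of the moment at which its call begins. There is no depth.
- workorder.hand_in(): hands the job in; it is judged then, once.
The state is a dict: "time_s": time; "q": joint angles; "dq": joint speeds; "joint_efforts": joint torques, N m; "eef_pos": TCP position; "eef_rot": TCP orientation; "wrist_force": force on the tool from outside, world axes, zero at the start; "torque": the same for the moment, N m; "opening": opening from 0.0 (shut) to 1.0 (fully open); "grasp_force": force on a finger pad.
Only numpy, scipy, OpenCV 4.12 (cv2) and the standard library are available. Lean on these libraries where they do the work, as an engineer would, in place of code of your own. Each camera call takes 0.05 s, during which the arm holds its last target. There are 200 camera calls.

## Working session

There is one attempt and no reset: what is moved stays moved. The work goes in short steps, Python scripts to look and compute and a tool call to move; the robot and the scene stay as the last step left them, time stands still between calls to the robot, and variables do not carry over. Pictures are saved under pics/ and viewed, at most 10 in all, crops included, and the job is handed in when it is done.

Besides the shell and the picture viewer there is one more tool, called after "Emit:" as name(argument=value, ...), one argument or row to a line, values as JSON. servo_tool: Moves the arm, as the interface text tells. Its arguments: {"type":"object","properties":{"steps":{"type":"array","items":{"type":"object","properties":{"dx":{"type":"number"},"dy":{"type":"number"},"dz":{"type":"number"},"wx":{"type":"number"},"wy":{"type":"number"},"wz":{"type":"number"}}}},"jaw":{"type":"number"}},"required":["steps"]}

```bash
mkdir -p pics; cat > h.py <<'E'
import numpy as np, cv2, pickle
from bench import ctrl, vision
def cam(n, save=None):
    c=vision.camera(n); f=c["frame"]
    if save:
        cv2.imwrite(f"pics/{save}.png", f[:,:,::-1]); pickle.dump(c,open(f"pics/{save}.pkl","wb"))
    return c
def load(s): return pickle.load(open(f"pics/{s}.pkl","rb"))
def K(c):
    f=c["frame"].shape[0]/2/np.tan(np.radians(c["vfov"])/2)
    return np.array([[f,0,c["cx"]],[0,f,c["cy"]],[0,0,1.]])
def ray(c,px):
    p=cv2.undistortPoints(np.array(px,float).reshape(-1,1,2),K(c),np.array(c["D"],float)).reshape(-1,2)
    T=np.array(c["camera_from_world"]); R,t=T[:3,:3],T[:3,3]
    d=np.c_[p[:,0],-p[:,1],-np.ones(len(p))]@R
    return -R.T@t, d/np.linalg.norm(d,axis=1)[:,None]
def plane(c,px,z):
    o,d=ray(c,px); return o+d*((z-o[2])/d[:,2])[:,None]
def tri(c1,p1,c2,p2):
    o1,d1=ray(c1,p1);o2,d2=ray(c2,p2);out=[]
    for a,b in zip(d1,d2):
        s=np.linalg.lstsq(np.c_[a,-b],o2-o1,rcond=None)[0]
        A,B=o1+a*s[0],o2+b*s[1]; out.append(np.r_[(A+B)/2,np.linalg.norm(A-B)])
    return np.array(out)
def proj(c,P):
    T=np.array(c["camera_from_world"]);q=np.atleast_2d(P)@T[:3,:3].T+T[:3,3]
    q=q*[1,-1,-1]
    return cv2.projectPoints(q,np.zeros(3),np.zeros(3),K(c),np.array(c["D"],float))[0].reshape(-1,2)
E
python3 - <<'E'
from h import *
a=cam("top","top0");b=cam("scene","scene0")
for c in(a,b): print(c["vfov"],c["cx"],c["cy"],c["D"],np.linalg.inv(c["camera_from_world"]).round(3).tolist())
s=ctrl.get_obs();print(s["time_s"],s["eef_pos"],s["eef_rot"],s["opening"])
E
```

```text
53.09084161870962 248.87435935702123 190.37708640397204 [0.00367081 0.         0.         0.         0.        ] [[0.005, 0.999, -0.035, 0.466], [-1.0, 0.004, -0.012, -0.055], [-0.012, 0.035, 0.999, 1.439], [0.0, 0.0, 0.0, 1.0]]
48.970111878917855 251.2135948695637 188.00952001184362 [-0.07457524  0.          0.          0.          0.        ] [[0.656, 0.435, -0.616, -0.368], [-0.754, 0.387, -0.53, -0.809], [0.007, 0.813, 0.582, 0.91], [0.0, 0.0, 0.0, 1.0]]
0.1 [ 0.24521408 -0.51954441  0.23046871] [-7.89473144e-04  9.75809810e-01  2.18619739e-01 -2.24054066e-05] 0.9989621553465114
```

View pics/top0.png

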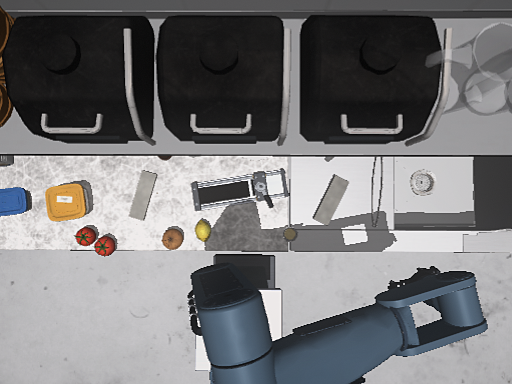

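View pics/scene0.png

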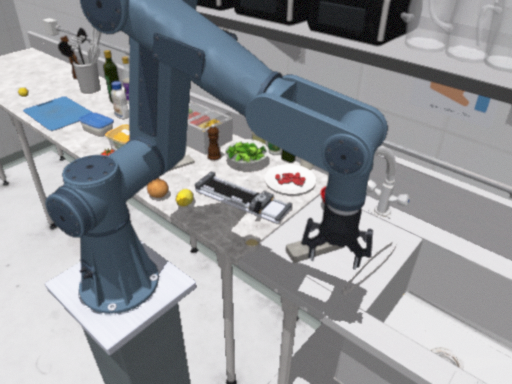

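The top view shows a stone at (331,199) on the drainboard and one at (143,195). The holder runs from (195,190) to (287,185), with the carriage on the right and the lever grip at (268,202). The scene view shows the drainboard stone at (310,247), under the gripper. I'll zoom in on it.

```bash
python3 - <<'E'
from h import *
a=load("top0"); im=a["frame"][155:250,115:395,::-1]
big=cv2.resize(im,None,fx=2.85,fy=2.85,interpolation=cv2.INTER_CUBIC)
w=cam("wrist","wrist0"); print(w["vfov"],w["D"],np.linalg.inv(w["camera_from_world"]).round(3).tolist())
cv2.imwrite("pics/v1.png",np.vstack([big, cv2.resize(w["frame"][:,:,::-1],(430,322))]) if 0 else np.vstack([big,cv2.copyMakeBorder(cv2.resize(w["frame"][:,:,::-1],(426,320)),0,0,0,big.shape[1]-426,0)]))
E
```

```text
63.161250510502676 [-0.05348279  0.          0.          0.          0.        ] [[0.427, 0.868, 0.254, 0.311], [-0.904, 0.41, 0.119, -0.488], [-0.0, -0.28, 0.96, 0.375], [0.0, 0.0, 0.0, 1.0]]
```

View pics/v1.png

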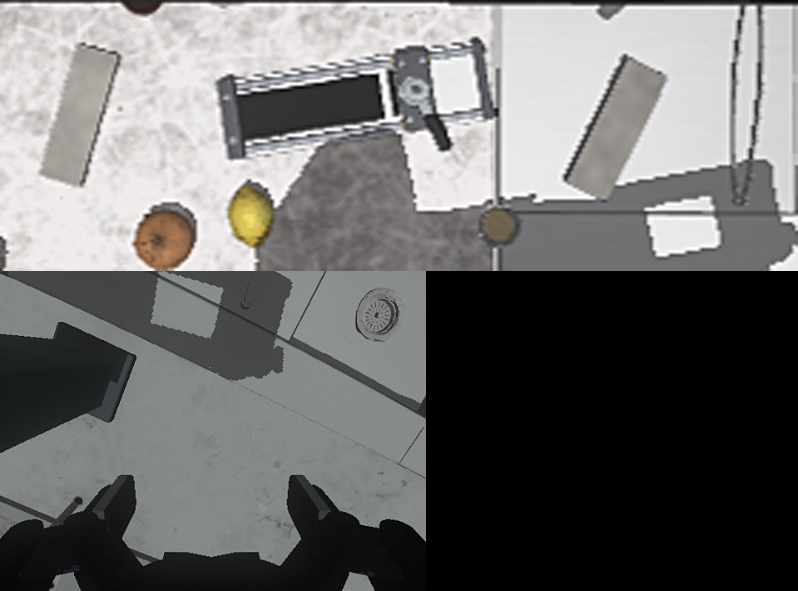

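The zoom shows the drainboard stone with a dark left side at (600,115), and the left stone at (80,115). The holder stop is at (228,118), the carriage at (413,88) and the grip at (438,130). The wrist view only sees the worktop edge. Next I'll get rough positions and aim the wrist camera.

```bash
python3 - <<'E'
from h import *
a=load("top0")
def P(x,y): return (115+(x+.5)/2.85-.5,155+(y+.5)/2.85-.5)
for n,p,z in [("Rstone",(615,127),.02),("Lstone",(80,115),.02),("stop",(228,118),.038),("lever pin",(414,92),.05),("grip",(438,130),.05),("carr",(413,88),.036),("Rc1",(627,56),.028),("Rc2",(665,76),.028),("Rc3",(565,180),.028),("Rc4",(605,198),.028),("L1",(80,44),.02),("L2",(118,55),.02),("L3",(80,186),.02),("L4",(42,176),.02)]:
    print(n,plane(a,[P(*p)],z)[0].round(3))
for n in["top0"]: pass
w=load("wrist0"); T=np.linalg.inv(w["camera_from_world"]); s=ctrl.get_obs()
from scipy.spatial.transform import Rotation as R
q=s["eef_rot"]; Rt=R.from_quat([q[1],q[2],q[3],q[0]]).as_matrix()
print("tool axes",Rt.round(3).tolist()); print("cam in tool",(Rt.T@(T[:3,3]-s["eef_pos"])).round(4), (Rt.T@T[:3,:3]).round(3).tolist())
E
```

```text
Rstone [ 0.484 -0.339  0.02 ]
Lstone [0.496 0.354 0.02 ]
stop [0.493 0.159 0.038]
lever pin [ 0.527 -0.079  0.05 ]
grip [ 0.479 -0.109  0.05 ]
carr [ 0.533 -0.078  0.036]
Rc1 [ 0.576 -0.353  0.028]
Rc2 [ 0.55  -0.402  0.028]
Rc3 [ 0.416 -0.273  0.028]
Rc4 [ 0.393 -0.325  0.028]
L1 [0.589 0.356 0.02 ]
L2 [0.575 0.306 0.02 ]
L3 [0.404 0.353 0.02 ]
L4 [0.417 0.403 0.02 ]
tool axes [[0.904, 0.427, -0.0], [0.427, -0.904, 0.001], [0.0, -0.001, -1.0]]
cam in tool [ 0.0728 -0.0009 -0.1441] [[0.0, 0.96, 0.281], [1.0, -0.0, -0.001], [-0.001, 0.281, -0.96]]
```

Emit:
servo_tool(
  steps=[
    {"dx": 0.2,"dy": 0.18,"dz": 0.14,"wz": 0.038},
    {"dx": 0.4,"dy": 0.36,"dz": 0.28,"wz": 0.076},
    {"dx": 0.6,"dy": 0.54,"dz": 0.42,"wz": 0.114},
    {"dx": 0.8,"dy": 0.72,"dz": 0.56,"wz": 0.152},
    {"dx": 1.0,"dy": 0.9,"dz": 0.7,"wz": 0.19},
  ],
)

```text
$.steps[0]: bad value
```

Emit:
servo_tool(
  steps=[
    {"dx": 0.2,"dy": 0.18,"dz": 0,"wz": 0.038},
    {"dx": 0.4,"dy": 0.36,"dz": 0,"wz": 0.076},
    {"dx": 0.6,"dy": 0.54,"dz": 0,"wz": 0.114},
    {"dx": 0.8,"dy": 0.72,"dz": 0,"wz": 0.152},
    {"dx": 1.0,"dy": 0.9,"dz": 0,"wz": 0.19},
  ],
)

```text
$.steps[0]: bad value
```

Emit:
servo_tool(
  steps=[
    {"dx": 0.08,"dy": 0.05,"wz": 0.038},
    {"dx": 0.16,"dy": 0.1,"wz": 0.076},
    {"dx": 0.24,"dy": 0.15,"wz": 0.114},
    {"dx": 0.32,"dy": 0.2,"wz": 0.152},
    {"dx": 0.4,"dy": 0.25,"wz": 0.19},
  ],
)

```text
$.steps[0]: bad value
```

Emit:
servo_tool(
  steps=[
    {"wz": 0.038},
    {"wz": 0.076},
    {"wz": 0.114},
    {"wz": 0.147},
    {"wz": 0.147},
  ],
)

```text
$.steps[0]: bad value
```

```bash
python3 - <<'E'
from h import *
w=cam("wrist","wrist1");s=ctrl.get_obs();print(s["time_s"],s["eef_pos"],s["eef_rot"],s["q"])
b=cam("scene","scene1")
cv2.imwrite("pics/v2.png",np.hstack([cv2.resize(w["frame"][:,:,::-1],(480,360)),b["frame"][120:300,160:320,::-1].repeat(2,0).repeat(2,1)]))
E
```

```text
0.2 [ 0.24527288 -0.51971366  0.23073382] [-5.23715052e-04  9.75809133e-01  2.18623562e-01 -1.79334674e-05] [-1.33628264e+00  1.81272199e-01  1.60759730e+00 -2.15911268e-05
  1.35377098e+00 -2.06289091e-01]
```

View pics/v2.png

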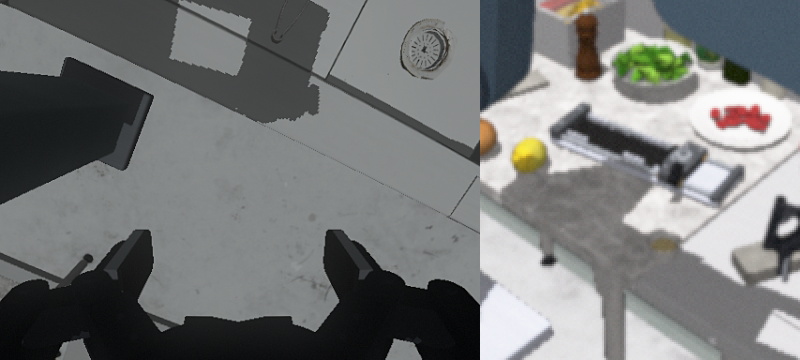

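The moves were refused, so the pictures show the same scene as before. I'll give all six numbers in each row.

Emit:
servo_tool(
  steps=[
    {"dx": 0.2,"dy": 0.18,"dz": 0.14,"wx": 0,"wy": 0,"wz": 0.038},
    {"dx": 0.4,"dy": 0.36,"dz": 0.28,"wx": 0,"wy": 0,"wz": 0.076},
    {"dx": 0.6,"dy": 0.54,"dz": 0.42,"wx": 0,"wy": 0,"wz": 0.114},
    {"dx": 0.8,"dy": 0.72,"dz": 0.56,"wx": 0,"wy": 0,"wz": 0.152},
    {"dx": 1.0,"dy": 0.9,"dz": 0.7,"wx": 0,"wy": 0,"wz": 0.19},
  ],
)

```text
time_s: 0.67
eef_pos: [0.346, -0.429, 0.3019]
eef_rot: [-0.0, 0.867, 0.498, 0.0]
wrist_force: [0.7, -0.6, -0.9]
opening: 1.004
grasp_force: 0.0
```

Emit:
servo_tool(
  steps=[
    {"dx": 0.2,"dy": 0.18,"dz": 0,"wx": 0,"wy": 0,"wz": 0.038},
    {"dx": 0.4,"dy": 0.36,"dz": 0,"wx": 0,"wy": 0,"wz": 0.076},
    {"dx": 0.6,"dy": 0.54,"dz": 0,"wx": 0,"wy": 0,"wz": 0.114},
    {"dx": 0.8,"dy": 0.72,"dz": 0,"wx": 0,"wy": 0,"wz": 0.152},
    {"dx": 1.0,"dy": 0.9,"dz": 0,"wx": 0,"wy": 0,"wz": 0.19},
  ],
)

```text
time_s: 1.08
eef_pos: [0.4462, -0.3389, 0.3013]
eef_rot: [0.0, 0.682, 0.731, -0.0]
wrist_force: [0.7, -0.8, 0.1]
opening: 1.0
grasp_force: 0.0
```

Emit:
servo_tool(
  steps=[
    {"dx": 0.08,"dy": 0.05,"dz": 0,"wx": 0,"wy": 0,"wz": 0.038},
    {"dx": 0.16,"dy": 0.1,"dz": 0,"wx": 0,"wy": 0,"wz": 0.076},
    {"dx": 0.24,"dy": 0.15,"dz": 0,"wx": 0,"wy": 0,"wz": 0.114},
    {"dx": 0.32,"dy": 0.2,"dz": 0,"wx": 0,"wy": 0,"wz": 0.152},
    {"dx": 0.4,"dy": 0.25,"dz": 0,"wx": 0,"wy": 0,"wz": 0.19},
  ],
)

```text
time_s: 1.5
eef_pos: [0.4857, -0.3146, 0.3011]
eef_rot: [-0.0, 0.437, 0.9, 0.0]
wrist_force: [0.2, -0.0, 0.1]
opening: 0.999
grasp_force: 0.0
```

Emit:
servo_tool(
  steps=[
    {"dx": 0,"dy": 0,"dz": 0,"wx": 0,"wy": 0,"wz": 0.038},
    {"dx": 0,"dy": 0,"dz": 0,"wx": 0,"wy": 0,"wz": 0.076},
    {"dx": 0,"dy": 0,"dz": 0,"wx": 0,"wy": 0,"wz": 0.114},
    {"dx": 0,"dy": 0,"dz": 0,"wx": 0,"wy": 0,"wz": 0.147},
    {"dx": 0,"dy": 0,"dz": 0,"wx": 0,"wy": 0,"wz": 0.147},
  ],
)

```text
time_s: 1.92
eef_pos: [0.4853, -0.3149, 0.3011]
eef_rot: [-0.0, 0.22, 0.975, 0.0]
wrist_force: [-0.7, 1.1, 0.0]
opening: 1.003
grasp_force: 0.0
```

```bash
python3 - <<'E'
from h import *
w=cam("wrist","wrist1");s=ctrl.get_obs();print(s["time_s"],s["eef_pos"],s["eef_rot"],s["q"])
cv2.imwrite("pics/v3.png",cv2.resize(w["frame"][:,:,::-1],(768,576),interpolation=cv2.INTER_CUBIC))
E
```

```text
1.9667 [ 0.48528557 -0.31493868  0.30110235] [-1.60361697e-04  2.23199712e-01  9.74772720e-01  8.83990135e-05] [-7.80700465e-01  1.39094694e-01  1.51372350e+00 -1.90268813e-05
  1.48914020e+00 -1.90130370e+00]
```

View pics/v3.png

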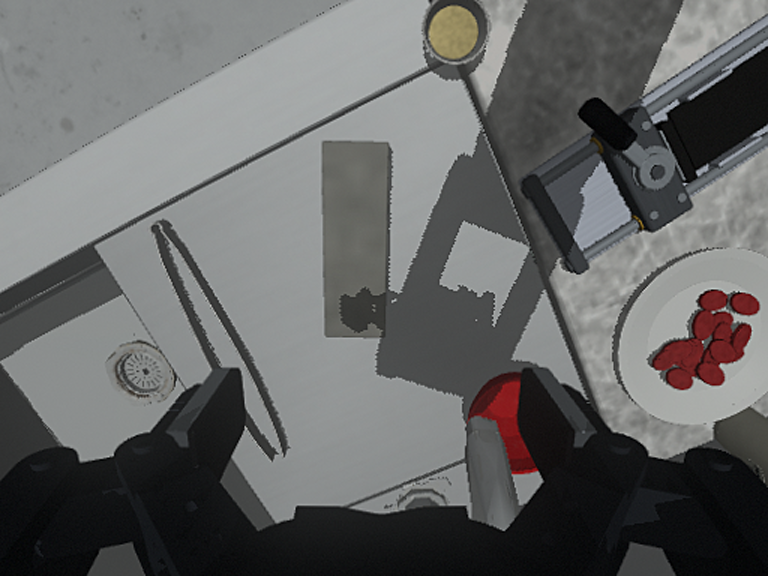

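The wrist view shows the drainboard stone's top corners at about (322,142), (389,142), (386,337) and (325,337) in the 1.5x picture. The carriage and lever are at the upper right, with the pin at (655,167). I'll use the apparent size to judge how high the stone's top is.

```bash
python3 - <<'E'
from h import *
w=load("wrist1")
g=cv2.cvtColor(w["frame"],cv2.COLOR_RGB2HSV)
print(g[150,230],g[150,300],w["frame"][150,230],w["frame"][150,300],w["frame"][150,259])
f=w["frame"].astype(int); m=((f[...,0]-f[...,2]>6)&(f[...,0]-f[...,2]<40)&(f[...,0]<175)).astype(np.uint8)
m[:80]=0;m[235:]=0;m[:,:200]=0;m[:,275:]=0
m=cv2.morphologyEx(cv2.morphologyEx(m,cv2.MORPH_CLOSE,np.ones((5,5))),cv2.MORPH_OPEN,np.ones((9,9)))
c=max(cv2.findContours(m,0,2)[0],key=cv2.contourArea); r=cv2.minAreaRect(c);print(r)
p=cv2.boxPoints(r)
for z in(0,.014,.028):
    P=plane(w,p,z);print(z,P.mean(0).round(4),np.linalg.norm(P-np.roll(P,-1,0),axis=1).round(4))
print(plane(w,[(x/1.5-.17,y/1.5-.17) for x,y in[(322,142),(389,142),(386,337),(325,337)]],.028).round(4))
pts=np.array([(655,167)])/1.5;print("pin",plane(w,pts,.055))
print("bottle shape red", plane(w,np.array([(500,450)])/1.5,0.0))
E
```

```text
[ 30  10 101] [105   6  79] [101 101  97] [77 78 79] [62 64 64]Traceback (most recent call last):
  File "<stdin>", line 8, in <module>
ValueError: max() iterable argument is empty
```

```bash
cat >> h.py <<'E'
def stone(c,x0,x1,y0,y1,thr=3,gmax=135):
    f=cv2.GaussianBlur(c["frame"],(3,3),0).astype(int)
    m=((f[...,0]-f[...,2]>=thr)&(f[...,1]<gmax)&(f[...,1]>28)).astype(np.uint8)
    k=np.zeros_like(m);k[y0:y1,x0:x1]=m[y0:y1,x0:x1]
    k=cv2.morphologyEx(cv2.morphologyEx(k,cv2.MORPH_CLOSE,np.ones((7,7))),cv2.MORPH_OPEN,np.ones((9,9)))
    ct=max(cv2.findContours(k,0,2)[0],key=cv2.contourArea)
    return cv2.minAreaRect(ct),cv2.contourArea(ct)
E
python3 - <<'E'
from h import *
w=load("wrist1");f=w["frame"]
print(f[150,205:270:3].tolist())
r,A=stone(w,195,280,80,240);print(r,A)
p=cv2.boxPoints(r)
for z in(0,.014,.028):
    P=plane(w,p,z);print(z,P.mean(0).round(4),np.linalg.norm(P-np.roll(P,-1,0),axis=1).round(4))
q=[(x/1.5-.17,y/1.5-.17) for x,y in[(322,142),(389,142),(386,337),(325,337)]]
for z in (.014,.028):
  P=plane(w,q,z);print(P.round(4).tolist(),np.linalg.norm(P-np.roll(P,-1,0),axis=1).round(4))
E
```

```text
[[152, 155, 156], [151, 154, 153], [153, 157, 157], [160, 164, 164], [107, 107, 101], [105, 106, 101], [104, 104, 99], [101, 103, 97], [101, 101, 97], [101, 103, 98], [103, 102, 99], [104, 105, 100], [103, 104, 100], [104, 105, 99], [103, 104, 99], [101, 102, 97], [102, 102, 97], [105, 105, 100], [62, 64, 64], [157, 159, 158], [156, 159, 159], [155, 158, 158]]
((236.5, 159.5), (129.0, 43.0), 90.0) 4939.5
0 [ 0.4875 -0.3421  0.    ] [0.0588 0.189  0.0659 0.1892]
0.014 [ 0.4855 -0.3402  0.014 ] [0.057  0.183  0.0638 0.1833]
0.028 [ 0.4834 -0.3383  0.028 ] [0.0551 0.1771 0.0617 0.1773]
[[0.3903, -0.3256, 0.014], [0.4158, -0.2723, 0.014], [0.5814, -0.3534, 0.014], [0.5555, -0.408, 0.014]] [0.0592 0.1845 0.0604 0.1846]
[[0.3913, -0.3242, 0.028], [0.416, -0.2726, 0.028], [0.5762, -0.3511, 0.028], [0.5512, -0.4039, 0.028]] [0.0572 0.1785 0.0584 0.1786]
```

Emit:
servo_tool(
  steps=[
    {"dx": 0,"dy": 0.2,"dz": 0,"wx": 0,"wy": 0,"wz": 0},
    {"dx": 0,"dy": 0.4,"dz": 0,"wx": 0,"wy": 0,"wz": 0},
    {"dx": 0,"dy": 0.6,"dz": 0,"wx": 0,"wy": 0,"wz": 0},
    {"dx": 0,"dy": 0.8,"dz": 0,"wx": 0,"wy": 0,"wz": 0},
    {"dx": 0,"dy": 1.0,"dz": 0,"wx": 0,"wy": 0,"wz": 0},
  ],
)

```text
time_s: 2.38
eef_pos: [0.4852, -0.2142, 0.3012]
eef_rot: [-0.0, 0.224, 0.975, 0.0]
wrist_force: [0.5, 0.4, 0.2]
opening: 0.996
grasp_force: 0.0
```

Emit:
servo_tool(
  steps=[
    {"dx": 0,"dy": 0.2,"dz": 0,"wx": 0,"wy": 0,"wz": 0},
    {"dx": 0,"dy": 0.4,"dz": 0,"wx": 0,"wy": 0,"wz": 0},
    {"dx": 0,"dy": 0.6,"dz": 0,"wx": 0,"wy": 0,"wz": 0},
    {"dx": 0,"dy": 0.8,"dz": 0,"wx": 0,"wy": 0,"wz": 0},
    {"dx": 0,"dy": 0.8,"dz": 0,"wx": 0,"wy": 0,"wz": 0},
  ],
)

```text
time_s: 2.8
eef_pos: [0.4852, -0.1321, 0.3014]
eef_rot: [-0.0, 0.223, 0.975, 0.001]
wrist_force: [-0.0, -0.1, 0.4]
opening: 1.0
grasp_force: 0.0
```

```bash
python3 - <<'E'
from h import *
w=cam("wrist","wrist2");s=ctrl.get_obs();print(s["time_s"],s["eef_pos"],s["eef_rot"],s["q"])
cv2.imwrite("pics/v4.png",cv2.resize(w["frame"][:,:,::-1],(768,576),interpolation=cv2.INTER_CUBIC))
E
```

```text
2.85 [ 0.48536446 -0.13368185  0.30150997] [2.04831953e-04 2.22566886e-01 9.74917401e-01 5.27349504e-06] [-5.05023307e-01 -3.54494858e-02  1.69529153e+00  1.24070404e-04
  1.48135989e+00 -1.62693746e+00]
```

View pics/v4.png

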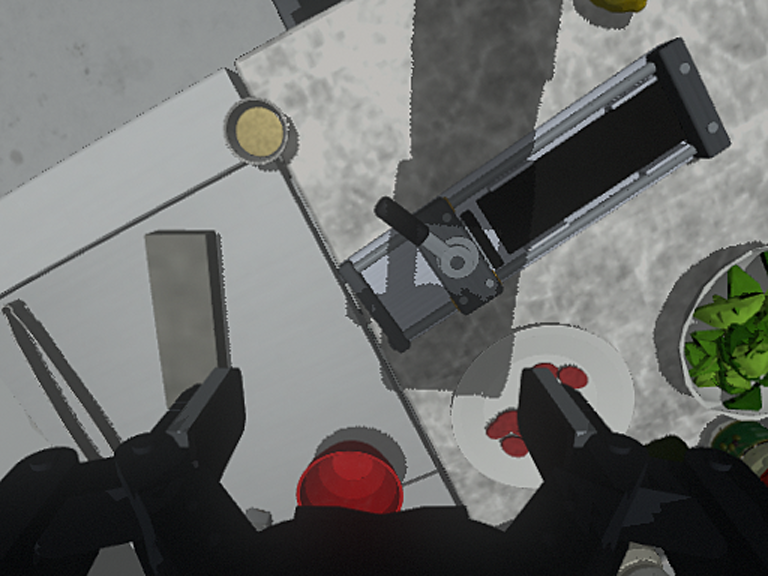

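This view shows the whole holder. The stop's face corners are at (648,58) and (702,157), the pin at (457,256), the grip end at (383,208) and the end block at (340,268) to (398,345). The stone's top corners are at (146,233) and (207,231), with a clear dark side face.

```bash
python3 - <<'E'
from h import *
a=load("wrist1");b=load("wrist2")
def s(l): return [((x+.5)/1.5-.5,(y+.5)/1.5-.5) for x,y in l]
print(tri(a,s([(322,142),(389,142),(655,167),(585,105)]),b,s([(146,232),(207,231),(457,256),(384,209)])).round(4))
print("side base edge z=0", plane(b,s([(217,233),(231,367)]),0).round(4), "top edge at .028",plane(b,s([(207,231),(219,370)]),.028).round(4))
st=plane(b,s([(648,58),(702,157),(680,40),(731,143)]),.038);print("stop",st.round(4).tolist())
print("pin.055",plane(b,s([(457,256)]),.055).round(4)," grip end .06",plane(b,s([(384,205)]),.06).round(4))
print("endblk",plane(b,s([(340,268),(398,345)]),.027).round(4))
print("bed dark corners z=.02",plane(b,s([(612,108),(700,157),(477,203),(513,253)]),.02).round(4))
# rubber pocket mask
f=b["frame"].astype(int)
m=(f.max(2)<40).astype(np.uint8); m[:, :310]=0; m[:60]=0; m[175:]=0; m[:,470:]=0
E
```

```text
[[ 0.3899 -0.325   0.0205  0.0016]
 [ 0.4148 -0.2724  0.0218  0.0023]
 [ 0.5292 -0.077   0.0434  0.0007]
 [ 0.4605 -0.117   0.0469  0.0066]]
side base edge z=0 [[ 0.4192 -0.2735  0.    ]
 [ 0.5468 -0.3342  0.    ]] top edge at .028 [[ 0.4137 -0.2699  0.028 ]
 [ 0.5366 -0.332   0.028 ]]
stop [[0.4463, 0.1304, 0.038], [0.5418, 0.15, 0.038], [0.4441, 0.1595, 0.038], [0.5413, 0.1773, 0.038]]
pin.055 [[ 0.5258 -0.0776  0.055 ]]  grip end .06 [[ 0.4595 -0.1149  0.06  ]]
endblk [[ 0.4969 -0.1774  0.027 ]
 [ 0.5892 -0.1618  0.027 ]]
bed dark corners z=.02 [[ 0.4729  0.0984  0.02  ]
 [ 0.5464  0.1593  0.02  ]
 [ 0.498  -0.0401  0.02  ]
 [ 0.5551 -0.0274  0.02  ]]
```

Emit:
servo_tool(
  steps=[
    {"dx": 0,"dy": 0.4,"dz": 0,"wx": 0,"wy": 0,"wz": 0},
    {"dx": 0,"dy": 0.8,"dz": 0,"wx": 0,"wy": 0,"wz": 0},
    {"dx": 0,"dy": 1.0,"dz": 0,"wx": 0,"wy": 0,"wz": 0},
    {"dx": 0,"dy": 1.0,"dz": 0,"wx": 0,"wy": 0,"wz": 0},
    {"dx": 0,"dy": 1.0,"dz": 0,"wx": 0,"wy": 0,"wz": 0},
  ],
)

```text
time_s: 3.27
eef_pos: [0.4855, -0.0351, 0.3014]
eef_rot: [0.0, 0.222, 0.975, -0.0]
wrist_force: [-0.4, 0.1, 0.1]
opening: 1.002
grasp_force: 0.0
```

Emit:
servo_tool(
  steps=[
    {"dx": 0,"dy": 0.4,"dz": 0,"wx": 0,"wy": 0,"wz": 0},
    {"dx": 0,"dy": 0.8,"dz": 0,"wx": 0,"wy": 0,"wz": 0},
    {"dx": 0,"dy": 1.0,"dz": 0,"wx": 0,"wy": 0,"wz": 0},
    {"dx": 0,"dy": 1.0,"dz": 0,"wx": 0,"wy": 0,"wz": 0},
    {"dx": 0,"dy": 1.0,"dz": 0,"wx": 0,"wy": 0,"wz": 0},
  ],
)

```text
time_s: 3.68
eef_pos: [0.4858, 0.0641, 0.3012]
eef_rot: [0.0, 0.222, 0.975, -0.0]
wrist_force: [-0.5, -0.9, -0.0]
opening: 1.004
grasp_force: 0.0
```

```bash
python3 - <<'E'
from h import *
w=cam("wrist","wrist3");s=ctrl.get_obs();print(s["time_s"],s["eef_pos"],s["q"])
cv2.imwrite("pics/v5.png",cv2.resize(w["frame"][:,:,::-1],(768,576),interpolation=cv2.INTER_CUBIC))
E
```

```text
3.7333 [0.48573103 0.06352553 0.30119812] [-1.12147990e-01 -6.71048832e-02  1.72615674e+00 -9.88157114e-04
  1.48256556e+00 -1.23331121e+00]
```

View pics/v5.png

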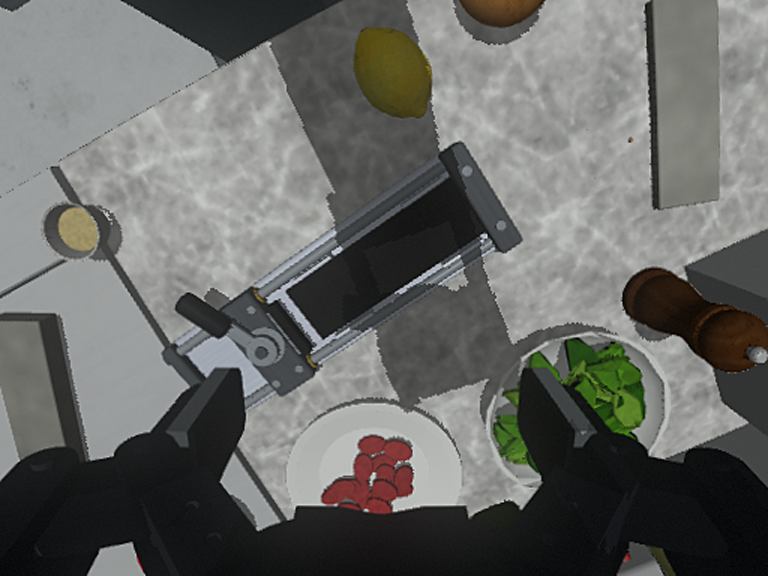

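The drainboard stone's dark side is about 22 px wide, at (38–60, 330). The left stone's is about 7 px, at (650,100). So the drainboard stone is the thick one. Next I'll triangulate the holder and fit its pose.

```bash
python3 - <<'E'
from h import *
from scipy.optimize import least_squares
b=load("wrist2");d=load("wrist3")
def s(l): return np.array([((x+.5)/1.5-.5,(y+.5)/1.5-.5) for x,y in l])
p2=s([(457,256),(680,40),(731,143),(702,157),(685,69),(712,127),(340,268),(146,232),(207,231)])
p3=s([(263,347),(463,143),(521,241),(497,250),(467,172),(501,225),(165,352),(0,315),(38,316)])
T=tri(b,p2,d,p3);print(T.round(4))
H=[.05,.038,.038,.038,.038,.038,.027,.028,.028]
for c,p in((b,p2),(d,p3)):
    print(np.array([plane(c,[x],h)[0] for x,h in zip(p,H)]).round(4)[:,:2].tolist())
# holder pose (x,y,yaw) from known points, both views: stop outer corners & end block corners
X=np.array([[-52,173.5,38],[52,173.5,38],[52,151.5,38]])/1e3
def W(v,L): c,s_=np.cos(v[2]),np.sin(v[2]); return np.c_[v[0]+c*L[:,0]-s_*L[:,1],v[1]+s_*L[:,0]+c*L[:,1],L[:,2]]
X=np.vstack([X,[-.052,-.173,.027]]);i=[1,2,3,6]
for cs in ([(b,p2)],[(d,p3)],[(b,p2),(d,p3)]):
    r=least_squares(lambda v:np.concatenate([(proj(c,W(v,X))-p[i]).ravel() for c,p in cs]),[.51,0,.17]);print(r.x.round(4),r.fun.reshape(-1,2).round(1).tolist())
v=r.x
print("bed",W(v,np.array([[0,.0615,.02]])),"pin@0",W(v,np.array([[0,-.0925,.05]])))
E
```

```text
[[ 5.292e-01 -7.700e-02  4.520e-02  1.700e-03]
 [ 4.444e-01  1.623e-01  3.360e-02  0.000e+00]
 [ 5.408e-01  1.747e-01  4.200e-02  1.200e-03]
 [ 5.435e-01  1.542e-01  3.100e-02  9.000e-04]
 [ 4.670e-01  1.550e-01  4.070e-02  2.000e-04]
 [ 5.214e-01  1.646e-01  3.890e-02  4.000e-04]
 [ 4.982e-01 -1.782e-01  2.290e-02  1.100e-03]
 [ 3.889e-01 -3.397e-01 -7.400e-03  3.800e-03]
 [ 4.125e-01 -2.700e-01  2.780e-02  2.400e-03]]
[[0.5271, -0.0773], [0.4441, 0.1595], [0.5413, 0.1773], [0.5418, 0.15], [0.4672, 0.1567], [0.5214, 0.1651], [0.4969, -0.1774], [0.3897, -0.321], [0.4137, -0.2699]]
[[0.5288, -0.075], [0.4441, 0.1616], [0.5426, 0.1755], [0.541, 0.1532], [0.4674, 0.1554], [0.5218, 0.1647], [0.498, -0.1756], [0.3933, -0.3054], [0.4113, -0.2698]]
[ 0.5198 -0.0031  0.1638] [[-0.8, -3.2], [-0.2, 1.3], [4.4, 1.7], [-3.2, 1.4]]
[ 0.5203 -0.002   0.1658] [[-2.0, -2.4], [1.6, -0.5], [3.5, 2.9], [-3.3, 1.3]]
[ 0.52   -0.0026  0.1647] [[-0.5, -3.3], [0.2, 1.2], [4.8, 1.6], [-2.7, 1.5], [-2.3, -2.3], [1.2, -0.3], [3.0, 3.0], [-3.7, 1.2]]
bed [[0.5099677  0.05811345 0.02      ]] pin@0 [[ 0.53521444 -0.09380299  0.05      ]]
```

Emit:
servo_tool(
  steps=[
    {"dx": 0.06,"dy": 0,"dz": -0.2,"wx": 0,"wy": 0,"wz": -0.038},
    {"dx": 0.12,"dy": 0,"dz": -0.4,"wx": 0,"wy": 0,"wz": -0.076},
    {"dx": 0.18,"dy": 0,"dz": -0.6,"wx": 0,"wy": 0,"wz": -0.114},
    {"dx": 0.25,"dy": -0.05,"dz": -0.8,"wx": 0,"wy": 0,"wz": -0.152},
    {"dx": 0.25,"dy": -0.05,"dz": -0.9,"wx": 0,"wy": 0,"wz": -0.19},
  ],
)

```text
time_s: 4.15
eef_pos: [0.5104, 0.0571, 0.2086]
eef_rot: [-0.001, 0.503, 0.864, -0.001]
wrist_force: [0.0, -0.1, -1.7]
opening: 0.998
grasp_force: 0.0
```

Emit:
servo_tool(
  steps=[
    {"dx": 0,"dy": 0,"dz": 0,"wx": 0,"wy": 0,"wz": -0.038},
    {"dx": 0,"dy": 0,"dz": 0,"wx": 0,"wy": 0,"wz": -0.076},
    {"dx": 0,"dy": 0,"dz": 0,"wx": 0,"wy": 0,"wz": -0.114},
    {"dx": 0,"dy": 0,"dz": 0,"wx": 0,"wy": 0,"wz": -0.114},
    {"dx": 0,"dy": 0,"dz": 0,"wx": 0,"wy": 0,"wz": -0.114},
  ],
)

```text
time_s: 4.57
eef_pos: [0.5106, 0.0582, 0.2112]
eef_rot: [0.0, 0.645, 0.764, -0.0]
wrist_force: [0.2, -0.8, -0.7]
opening: 1.0
grasp_force: 0.0
```

```bash
python3 - <<'E'
from h import *
w=cam("wrist","wrist4");s=ctrl.get_obs();print(s["time_s"],s["eef_pos"],s["eef_rot"],s["q"])
cv2.imwrite("pics/v6.png",cv2.resize(w["frame"][:,:,::-1],(768,576),interpolation=cv2.INTER_CUBIC))
E
```

```text
4.6167 [0.51059483 0.05854101 0.21126224] [ 1.03522852e-04  6.44836870e-01  7.64320209e-01 -1.36915472e-04] [-1.16893202e-01  6.31493474e-02  1.77961085e+00 -3.55678243e-04
  1.29881070e+00 -2.85974292e-01]
```

View pics/v6.png

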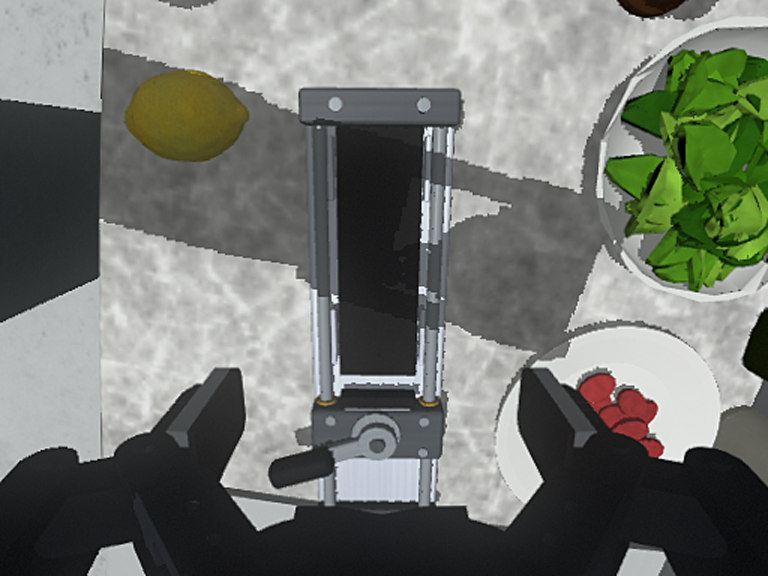

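The tool is now lined up with the holder. The stop bolts are at (335,105) and (424,105), the stop's top face edge is at row 124, and the rods are symmetric about column 379. The pin is at (377,439). The lever points slightly back, with the grip at (300,468). The carriage is a little forward of its back end.

```bash
python3 - <<'E'
from h import *
w=load("wrist4")
def s(l): return np.array([((x+.5)/1.5-.5,(y+.5)/1.5-.5) for x,y in l])
# rod/bed edge profiles
g=w["frame"].astype(int).sum(2)//3
for r in (95,120,150,180,210,235): print(r,g[r,196:306].tolist())
for n,l,z in [("bolts",[(335,105),(424,105)],.038),("stop corners lo",[(301,124),(461,124)],.038),("stop corners hi",[(300,89),(461,89)],.038),("pin",[(377,439)],.055),("grip ends",[(271,472),(331,463)],.055),("carr front/back",[(377,404),(377,459)],.0365)]:
    print(n,plane(w,s(l),z).round(4)[:,:2].tolist())
E
```

```text
95 [94, 93, 92, 94, 95, 96, 97, 96, 92, 103, 111, 104, 84, 70, 76, 78, 81, 81, 77, 75, 70, 65, 89, 108, 105, 84, 77, 76, 48, 27, 33, 30, 34, 32, 31, 31, 30, 32, 32, 32, 32, 33, 30, 31, 30, 33, 30, 32, 31, 30, 29, 31, 30, 32, 32, 30, 31, 31, 29, 32, 31, 31, 31, 31, 30, 31, 30, 31, 33, 32, 33, 33, 30, 37, 38, 36, 39, 42, 43, 41, 42, 43, 40, 42, 41, 32, 75, 79, 177, 245, 213, 157, 93, 127, 138, 144, 193, 159, 140, 134, 113, 94, 243, 231, 214, 176, 116, 173, 169, 170]
120 [97, 95, 94, 95, 95, 96, 95, 96, 93, 94, 103, 111, 96, 73, 69, 73, 78, 77, 77, 75, 70, 60, 90, 106, 107, 103, 75, 98, 65, 17, 26, 25, 27, 28, 24, 24, 24, 24, 24, 23, 25, 26, 25, 24, 24, 23, 24, 25, 25, 22, 24, 22, 25, 22, 22, 25, 24, 23, 23, 25, 24, 24, 23, 25, 26, 25, 26, 26, 26, 27, 25, 28, 25, 25, 28, 28, 27, 28, 36, 37, 37, 38, 41, 38, 30, 90, 88, 128, 227, 210, 120, 62, 67, 73, 76, 80, 81, 79, 77, 72, 72, 120, 119, 110, 107, 81, 89, 91, 92, 93]
150 [94, 94, 95, 95, 96, 97, 97, 97, 97, 91, 94, 106, 111, 95, 73, 72, 76, 77, 78, 76, 74, 70, 57, 103, 113, 113, 111, 116, 82, 36, 22, 26, 27, 24, 26, 26, 25, 25, 27, 24, 2
[... 1340 characters left out ...]
217, 233, 173, 132, 144, 152, 149, 142, 131, 112, 59, 182, 212, 196, 107, 84, 60, 45, 49, 48, 48, 46, 47, 47, 46, 46, 46, 47, 46, 44, 45, 45, 43, 43, 43, 41, 43, 42, 42, 43, 41, 42, 42, 41, 42, 43, 42, 42, 42, 44, 41, 41, 43, 40, 43, 43, 43, 42, 44, 43, 43, 44, 42, 42, 43, 44, 42, 65, 118, 132, 210, 212, 149, 62, 123, 143, 150, 150, 143, 133, 104, 123, 215, 216, 176, 84, 212, 219, 212, 209, 207, 199, 194, 189, 187, 187]
bolts [[0.4659, 0.1546], [0.5218, 0.1642]]
stop corners lo [[0.4459, 0.1396], [0.5475, 0.1569]]
stop corners hi [[0.4426, 0.1606], [0.5431, 0.1777]]
pin [[0.5311, -0.0707]]
grip ends [[0.4561, -0.1137], [0.5003, -0.0975]]
carr front/back [[0.5278, -0.0523], [0.5361, -0.1014]]
```

```bash
python3 - <<'E'
from h import *
w=load("wrist4"); s=ctrl.get_obs()
print("finger mid expected px*1.5",proj(w,s["eef_pos"]+[0,0,.013])*1.5+.25)
f=w["frame"].astype(int).sum(2)//3
print("finger edge cols", f[250,155:168].tolist(), f[250,340:356].tolist())
P=plane(w,[(252.4,120),(252.2,150),(251.9,180)],.02);print(P)
m=P.mean(0);face=np.array([.4967,.148]);y=9.66*np.pi/180;X=np.array([np.cos(y),np.sin(y)]);Y=np.array([-X[1],X[0]])
print("lateral of bed centre vs face centre",(P[:,:2]-face)@X)
print("yaw",np.degrees(2*np.arctan2(.76432,.64484)))
E
```

```text
finger mid expected px*1.5 [[376.82918635 393.82934221]]
finger edge cols [52, 53, 52, 53, 45, 60, 164, 220, 208, 205, 205, 209, 210] [184, 188, 189, 152, 98, 110, 105, 67, 31, 38, 38, 40, 39, 37, 39, 37]
[[0.50142114 0.11183013 0.02      ]
 [0.50648809 0.08061175 0.02      ]
 [0.51170466 0.04776902 0.02      ]]
lateral of bed centre vs face centre [-0.00141515 -0.00165852 -0.00202697]
yaw 99.6928177156758
```

Emit:
servo_tool(
  steps=[
    {"dx": -0.02,"dy": -0.2,"dz": 0,"wx": 0,"wy": 0,"wz": 0.038},
    {"dx": -0.04,"dy": -0.4,"dz": 0,"wx": 0,"wy": 0,"wz": 0.076},
    {"dx": -0.06,"dy": -0.6,"dz": 0,"wx": 0,"wy": 0,"wz": 0.114},
    {"dx": -0.07,"dy": -0.8,"dz": 0,"wx": 0,"wy": 0,"wz": 0.15},
    {"dx": -0.07,"dy": -1.0,"dz": 0,"wx": 0,"wy": 0,"wz": 0.15},
  ],
)

```text
time_s: 5.03
eef_pos: [0.5031, -0.0415, 0.2114]
eef_rot: [0.0, 0.445, 0.895, -0.0]
wrist_force: [0.6, 0.9, 0.5]
opening: 0.999
grasp_force: 0.0
```

Emit:
servo_tool(
  steps=[
    {"dx": -0.02,"dy": -0.2,"dz": 0,"wx": 0,"wy": 0,"wz": 0.038},
    {"dx": -0.04,"dy": -0.4,"dz": 0,"wx": 0,"wy": 0,"wz": 0.076},
    {"dx": -0.06,"dy": -0.6,"dz": 0,"wx": 0,"wy": 0,"wz": 0.114},
    {"dx": -0.07,"dy": -0.8,"dz": 0,"wx": 0,"wy": 0,"wz": 0.15},
    {"dx": -0.07,"dy": -1.0,"dz": 0,"wx": 0,"wy": 0,"wz": 0.15},
  ],
)

```text
time_s: 5.45
eef_pos: [0.496, -0.1416, 0.2114]
eef_rot: [0.0, 0.224, 0.975, -0.0]
wrist_force: [0.1, -0.5, 0.4]
opening: 1.0
grasp_force: 0.0
```

Emit:
servo_tool(
  steps=[
    {"dx": -0.03,"dy": -0.3,"dz": 0,"wx": 0,"wy": 0,"wz": 0},
    {"dx": -0.06,"dy": -0.6,"dz": 0,"wx": 0,"wy": 0,"wz": 0},
    {"dx": -0.07,"dy": -0.9,"dz": 0,"wx": 0,"wy": 0,"wz": 0},
    {"dx": -0.07,"dy": -1.0,"dz": 0,"wx": 0,"wy": 0,"wz": 0},
    {"dx": -0.07,"dy": -1.0,"dz": 0,"wx": 0,"wy": 0,"wz": 0},
  ],
)

```text
time_s: 5.87
eef_pos: [0.4889, -0.2429, 0.2113]
eef_rot: [0.0, 0.229, 0.973, -0.0]
wrist_force: [-0.5, -0.2, 0.4]
opening: 1.002
grasp_force: 0.0
```

Emit:
servo_tool(
  steps=[
    {"dx": -0.02,"dy": -0.3,"dz": -0.2,"wx": 0,"wy": 0,"wz": 0},
    {"dx": -0.04,"dy": -0.6,"dz": -0.4,"wx": 0,"wy": 0,"wz": 0},
    {"dx": -0.06,"dy": -0.9,"dz": -0.6,"wx": 0,"wy": 0,"wz": 0},
    {"dx": -0.06,"dy": -0.96,"dz": -0.7,"wx": 0,"wy": 0,"wz": 0},
    {"dx": -0.06,"dy": -0.96,"dz": -0.7,"wx": 0,"wy": 0,"wz": 0},
  ],
)

```text
time_s: 6.28
eef_pos: [0.4818, -0.3354, 0.1383]
eef_rot: [-0.002, 0.229, 0.973, 0.002]
wrist_force: [-0.6, 0.9, -0.6]
opening: 1.003
grasp_force: 0.0
```

```bash
python3 - <<'E'
from h import *
w=cam("wrist","wrist5");s=ctrl.get_obs();print(s["time_s"],s["eef_pos"],s["eef_rot"],s["q"])
cv2.imwrite("pics/v7.png",w["frame"][:,:,::-1])
E
```

```text
6.3333 [ 0.48261795 -0.33462039  0.13979202] [-0.00150837  0.22834144  0.97357906  0.00131028] [-8.08505622e-01  3.05769320e-01  1.65029339e+00  5.88405605e-04
  1.18948851e+00 -1.91877351e+00]
```

View pics/v7.png

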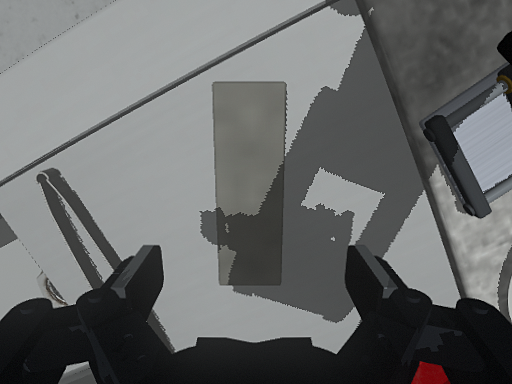

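The stone's top corners are at (213,83), (286,83), (281,286) and (219,286), with the fingers straddling it at (160,250) and (347,250).

```bash
python3 - <<'E'
from h import *
w=load("wrist5");s=ctrl.get_obs()
for z in(.014,.028):
    P=plane(w,[(213,82.5),(286,82.5),(281.5,286),(218.5,286)],z)
    print(z,P.mean(0).round(4),np.linalg.norm(P-np.roll(P,-1,0),axis=1).round(4),np.degrees(np.arctan2(*((P[0]+P[1]-P[2]-P[3])[[1,0]]))))
print(s["eef_pos"],np.degrees(2*np.arctan2(.97358,.22834)))
a=load("wrist2")
q=lambda l:[((x+.5)/1.5-.5,(y+.5)/1.5-.5) for x,y in l]
print("height",tri(a,q([(146,232),(207,231)]),w,[(213,83),(286,83)]).round(4))
E
```

```text
0.014 [ 0.4875 -0.3402  0.014 ] [0.0597 0.1894 0.0621 0.1894] 153.50544400686204
0.028 [ 0.484  -0.3382  0.028 ] [0.0566 0.1795 0.0588 0.1795] 153.505444006862
[ 0.48261795 -0.33462039  0.13979202] 153.60124142256612
height [[ 0.39   -0.3243  0.0216  0.0014]
 [ 0.4151 -0.2723  0.0221  0.0029]]
```

Emit:
servo_tool(
  steps=[
    {"dx": 0,"dy": 0,"dz": -0.25,"wx": 0,"wy": 0,"wz": 0},
    {"dx": 0,"dy": 0,"dz": -0.5,"wx": 0,"wy": 0,"wz": 0},
    {"dx": 0,"dy": 0,"dz": -0.75,"wx": 0,"wy": 0,"wz": 0},
    {"dx": 0,"dy": 0,"dz": -0.95,"wx": 0,"wy": 0,"wz": 0},
    {"dx": 0,"dy": 0,"dz": -1.0,"wx": 0,"wy": 0,"wz": 0},
  ],
)

```text
time_s: 6.75
eef_pos: [0.4826, -0.3326, 0.0392]
eef_rot: [-0.002, 0.227, 0.974, 0.001]
wrist_force: [-0.1, 0.8, -0.4]
opening: 1.002
grasp_force: 0.0
```

Emit:
servo_tool(
  steps=[
    {"dx": 0,"dy": 0,"dz": -0.15,"wx": 0,"wy": 0,"wz": 0},
    {"dx": 0,"dy": 0,"dz": -0.25,"wx": 0,"wy": 0,"wz": 0},
    {"dx": 0,"dy": 0,"dz": -0.32,"wx": 0,"wy": 0,"wz": 0},
    {"dx": 0,"dy": 0,"dz": -0.34,"wx": 0,"wy": 0,"wz": 0},
    {"dx": 0,"dy": 0,"dz": -0.34,"wx": 0,"wy": 0,"wz": 0},
  ],
)

```text
time_s: 7.17
eef_pos: [0.4836, -0.3357, 0.0076]
eef_rot: [-0.0, 0.228, 0.974, 0.0]
wrist_force: [0.4, 0.7, 0.5]
opening: 0.999
grasp_force: 0.0
```

Emit:
servo_tool(
  steps=[
    {"dx": 0,"dy": 0,"dz": 0,"wx": 0,"wy": 0,"wz": 0},
    {"dx": 0,"dy": 0,"dz": 0,"wx": 0,"wy": 0,"wz": 0},
    {"dx": 0,"dy": 0,"dz": 0,"wx": 0,"wy": 0,"wz": 0},
    {"dx": 0,"dy": 0,"dz": 0,"wx": 0,"wy": 0,"wz": 0},
    {"dx": 0,"dy": 0,"dz": 0,"wx": 0,"wy": 0,"wz": 0},
  ],
  jaw=0.4,
)

```text
time_s: 7.58
eef_pos: [0.4841, -0.3373, 0.0089]
eef_rot: [0.001, 0.228, 0.974, -0.001]
wrist_force: [-1.5, -0.7, 5.4]
opening: 0.661
grasp_force: 66.1
```

Emit:
servo_tool(
  steps=[
    {"dx": 0,"dy": 0,"dz": 0,"wx": 0,"wy": 0,"wz": 0},
    {"dx": 0,"dy": 0,"dz": 0,"wx": 0,"wy": 0,"wz": 0},
    {"dx": 0,"dy": 0,"dz": 0,"wx": 0,"wy": 0,"wz": 0},
    {"dx": 0,"dy": 0,"dz": 0,"wx": 0,"wy": 0,"wz": 0},
    {"dx": 0,"dy": 0,"dz": 0,"wx": 0,"wy": 0,"wz": 0},
  ],
  jaw=0,
)

```text
time_s: 8.0
eef_pos: [0.4841, -0.3374, 0.0089]
eef_rot: [0.001, 0.228, 0.974, -0.001]
wrist_force: [-0.7, -1.0, 5.3]
opening: 0.661
grasp_force: 66.1
```

Emit:
servo_tool(
  steps=[
    {"dx": 0,"dy": 0,"dz": 0.05,"wx": 0,"wy": 0,"wz": 0},
    {"dx": 0,"dy": 0,"dz": 0.2,"wx": 0,"wy": 0,"wz": 0},
    {"dx": 0,"dy": 0,"dz": 0.4,"wx": 0,"wy": 0,"wz": 0},
    {"dx": 0,"dy": 0,"dz": 0.7,"wx": 0,"wy": 0,"wz": 0},
    {"dx": 0,"dy": 0,"dz": 1.0,"wx": 0,"wy": 0,"wz": 0},
  ],
)

```text
time_s: 8.42
eef_pos: [0.4819, -0.3345, 0.1066]
eef_rot: [-0.002, 0.228, 0.974, 0.001]
wrist_force: [0.1, -0.4, -4.9]
opening: 0.667
grasp_force: 65.6
```

Emit:
servo_tool(
  steps=[
    {"dx": 0,"dy": 0.2,"dz": 0.1,"wx": 0,"wy": 0,"wz": 0},
    {"dx": 0,"dy": 0.4,"dz": 0.2,"wx": 0,"wy": 0,"wz": 0},
    {"dx": 0,"dy": 0.6,"dz": 0.2,"wx": 0,"wy": 0,"wz": 0},
    {"dx": 0,"dy": 0.8,"dz": 0.2,"wx": 0,"wy": 0,"wz": 0},
    {"dx": 0,"dy": 1.0,"dz": 0.2,"wx": 0,"wy": 0,"wz": 0},
  ],
)

```text
time_s: 8.83
eef_pos: [0.4825, -0.2345, 0.127]
eef_rot: [-0.001, 0.229, 0.974, 0.0]
wrist_force: [0.8, 0.5, -5.9]
opening: 0.664
grasp_force: 65.8
```

```bash
python3 - <<'E'
from h import *
w=cam("wrist","wrist6");b=cam("scene","scene6");s=ctrl.get_obs();print(s["time_s"],s["eef_pos"],s["wrist_force"],s["torque"])
p=proj(b,s["eef_pos"])[0];print(p)
x,y=int(p[0]),int(p[1]); cr=b["frame"][max(0,y-50):y+50,max(0,x-50):x+50,::-1]
cv2.imwrite("pics/v8.png",np.hstack([w["frame"][:,:,::-1][:,:400],cv2.resize(cr,(384,384),interpolation=cv2.INTER_CUBIC)]))
E
```

```text
8.9333 [ 0.48210115 -0.23215715  0.12624127] [-0.57613993 -0.34527652 -4.87525819] [-0.02763092 -0.00035267  0.0106416 ]
[289.57659568 202.4463909 ]
```

View pics/v8.png

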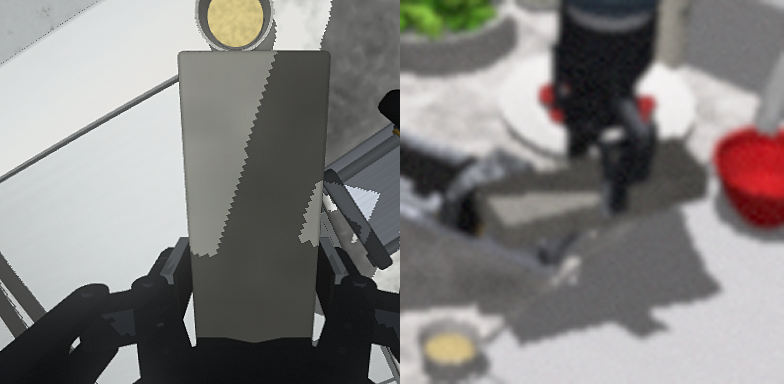

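The stone is held level. Its far end runs from (179,53) to (330,52) in the wrist view, and in the scene crop the fingertip ends above the stone's lower edge. I'll measure how it sits in the hand.

```bash
python3 - <<'E'
from h import *
from scipy.spatial.transform import Rotation as R
w=load("wrist6");s=ctrl.get_obs();p=s["eef_pos"];q=s["eef_rot"]
Rt=R.from_quat([q[1],q[2],q[3],q[0]]).as_matrix()
z=p[2]+.0195
P=plane(w,[(178.5,52),(330.5,52),(186,200),(323,200)],z)
print(((P-p)@Rt).round(4))
E
```

```text
[[ 0.0882 -0.0282 -0.0192]
 [ 0.088   0.0287 -0.0191]
 [ 0.0301 -0.0288 -0.0194]
 [ 0.0299  0.0291 -0.0193]]
```

Emit:
servo_tool(
  steps=[
    {"dx": 0.05,"dy": 0.2,"dz": 0,"wx": 0,"wy": 0,"wz": -0.02},
    {"dx": 0.1,"dy": 0.4,"dz": 0,"wx": 0,"wy": 0,"wz": -0.04},
    {"dx": 0.14,"dy": 0.6,"dz": 0,"wx": 0,"wy": 0,"wz": -0.06},
    {"dx": 0.14,"dy": 0.8,"dz": 0,"wx": 0,"wy": 0,"wz": -0.08},
    {"dx": 0.14,"dy": 1.0,"dz": 0,"wx": 0,"wy": 0,"wz": -0.1},
  ],
)

```text
time_s: 9.35
eef_pos: [0.4969, -0.1353, 0.1269]
eef_rot: [-0.001, 0.379, 0.925, 0.0]
wrist_force: [0.2, -0.0, -5.0]
opening: 0.661
grasp_force: 66.0
```

Emit:
servo_tool(
  steps=[
    {"dx": 0.05,"dy": 0.2,"dz": 0,"wx": 0,"wy": 0,"wz": -0.02},
    {"dx": 0.1,"dy": 0.4,"dz": 0,"wx": 0,"wy": 0,"wz": -0.04},
    {"dx": 0.14,"dy": 0.6,"dz": 0,"wx": 0,"wy": 0,"wz": -0.06},
    {"dx": 0.14,"dy": 0.8,"dz": 0,"wx": 0,"wy": 0,"wz": -0.08},
    {"dx": 0.14,"dy": 1.0,"dz": 0,"wx": 0,"wy": 0,"wz": -0.1},
  ],
)

```text
time_s: 9.77
eef_pos: [0.511, -0.0353, 0.1269]
eef_rot: [-0.001, 0.52, 0.854, -0.0]
wrist_force: [0.2, 0.5, -5.8]
opening: 0.659
grasp_force: 66.0
```

Emit:
servo_tool(
  steps=[
    {"dx": 0,"dy": 0.2,"dz": 0,"wx": 0,"wy": 0,"wz": -0.02},
    {"dx": 0,"dy": 0.4,"dz": 0,"wx": 0,"wy": 0,"wz": -0.04},
    {"dx": 0,"dy": 0.6,"dz": 0,"wx": 0,"wy": 0,"wz": -0.06},
    {"dx": 0,"dy": 0.8,"dz": 0,"wx": 0,"wy": 0,"wz": -0.08},
    {"dx": 0,"dy": 0.93,"dz": 0,"wx": 0,"wy": 0,"wz": -0.1},
  ],
)

```text
time_s: 10.18
eef_pos: [0.5106, 0.0584, 0.1268]
eef_rot: [-0.001, 0.647, 0.763, -0.0]
wrist_force: [-0.4, 0.2, -5.5]
opening: 0.661
grasp_force: 66.0
```

Emit:
servo_tool(
  steps=[
    {"dx": 0,"dy": 0,"dz": -0.1,"wx": 0,"wy": 0,"wz": 0},
    {"dx": 0,"dy": 0,"dz": -0.2,"wx": 0,"wy": 0,"wz": 0},
    {"dx": 0,"dy": 0,"dz": -0.3,"wx": 0,"wy": 0,"wz": 0},
    {"dx": 0,"dy": 0,"dz": -0.3,"wx": 0,"wy": 0,"wz": 0},
    {"dx": 0,"dy": 0,"dz": -0.3,"wx": 0,"wy": 0,"wz": 0},
  ],
)

```text
time_s: 10.6
eef_pos: [0.5102, 0.0562, 0.0958]
eef_rot: [-0.001, 0.646, 0.764, -0.001]
wrist_force: [0.7, -0.2, -4.7]
opening: 0.664
grasp_force: 66.0
```

```bash
python3 - <<'E'
from h import *
w=cam("wrist","wrist7");s=ctrl.get_obs();print(s["time_s"],s["eef_pos"],s["eef_rot"],s["wrist_force"])
cv2.imwrite("pics/v9.png",cv2.resize(w["frame"][0:300,130:400,::-1],None,fx=2,fy=2,interpolation=cv2.INTER_CUBIC))
E
```

```text
10.65 [0.51099897 0.05622613 0.09665486] [-5.73009096e-04  6.45761603e-01  7.63538757e-01 -4.35733155e-04] [-0.21947288 -0.10746197 -5.14629458]
```

View pics/v9.png

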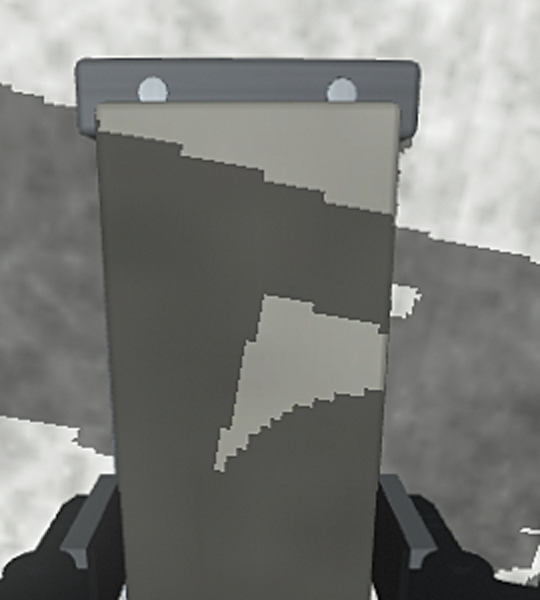

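The stop's top spans columns 76–420 in the 2x crop, with its bolts at (152,89) and (342,91) and its near corner at row 137. The stone's end runs from (98,102) to (400,102). I'll compare the two in the tool frame.

```bash
python3 - <<'E'
from h import *
from scipy.spatial.transform import Rotation as R
w=load("wrist7");s=ctrl.get_obs();p=s["eef_pos"];q=s["eef_rot"]
Rt=R.from_quat([q[1],q[2],q[3],q[0]]).as_matrix(); print(np.degrees(np.arctan2(Rt[1,0],Rt[0,0])))
o=lambda l:[(130+(x+.5)/2-.5,(y+.5)/2-.5) for x,y in l]
f=lambda l,z:((plane(w,o(l),z)-p)@Rt).round(4).tolist()
print("bolts",f([(152,90),(342,91)],.038));print("stop far",f([(76,59),(419.5,60)],.038));print("stop near",f([(79,136),(417,139)],.038))
print("stone end",f([(98,102.5),(400,102)],p[2]+.0195))
print("stone sides",f([(121,540),(376,540)],p[2]+.0195))
E
```

```text
99.55435851791769
bolts [[0.1062, -0.0284, 0.0587], [0.1059, 0.0286, 0.0586]]
stop far [[0.1151, -0.0507, 0.0588], [0.1148, 0.0514, 0.0586]]
stop near [[0.0933, -0.0512, 0.0588], [0.0925, 0.052, 0.0586]]
stone end [[0.0912, -0.0272, -0.0194], [0.0913, 0.0286, -0.0195]]
stone sides [[0.0006, -0.0279, -0.0195], [0.0007, 0.0292, -0.0195]]
```

Emit:
servo_tool(
  steps=[
    {"dx": 0,"dy": -0.01,"dz": -0.12,"wx": 0,"wy": 0,"wz": 0},
    {"dx": 0,"dy": -0.01,"dz": -0.25,"wx": 0,"wy": 0,"wz": 0},
    {"dx": 0,"dy": -0.01,"dz": -0.38,"wx": 0,"wy": 0,"wz": 0},
    {"dx": 0,"dy": -0.01,"dz": -0.46,"wx": 0,"wy": 0,"wz": 0},
    {"dx": 0,"dy": -0.01,"dz": -0.5,"wx": 0,"wy": 0,"wz": 0},
  ],
)

```text
time_s: 11.07
eef_pos: [0.5109, 0.0556, 0.0465]
eef_rot: [-0.001, 0.646, 0.764, -0.0]
wrist_force: [0.7, -0.4, -5.1]
opening: 0.663
grasp_force: 66.0
```

Emit:
servo_tool(
  steps=[
    {"dx": 0,"dy": 0,"dz": -0.03,"wx": 0,"wy": 0,"wz": 0},
    {"dx": 0,"dy": 0,"dz": -0.06,"wx": 0,"wy": 0,"wz": 0},
    {"dx": 0,"dy": 0,"dz": -0.09,"wx": 0,"wy": 0,"wz": 0},
    {"dx": 0,"dy": 0,"dz": -0.11,"wx": 0,"wy": 0,"wz": 0},
    {"dx": 0,"dy": 0,"dz": -0.12,"wx": 0,"wy": 0,"wz": 0},
  ],
)

```text
time_s: 11.48
eef_pos: [0.5123, 0.0559, 0.0392]
eef_rot: [0.0, 0.645, 0.764, 0.0]
wrist_force: [-21.5, 0.3, 42.2]
opening: 0.664
grasp_force: 71.5
```

```bash
python3 - <<'E'
from h import *
s=ctrl.get_obs();print(s["time_s"],s["eef_pos"],s["eef_rot"],s["wrist_force"],s["torque"])
E
```

```text
11.4833 [0.51229013 0.05588616 0.03922823] [3.52585630e-04 6.45339845e-01 7.63895516e-01 2.81630105e-07] [-21.51094132   0.27941765  42.17004935] [ 0.04712767  2.57374247 -0.24137696]
```

The stone met a lip top: its underside is at 30 mm, and the reaction pushes toward −x. That agrees with the bed centre line I measured about 1.6 mm to −x. I'll lift, shift and retry.

Emit:
servo_tool(
  steps=[
    {"dx": 0,"dy": 0,"dz": 0.06,"wx": 0,"wy": 0,"wz": 0},
    {"dx": 0,"dy": 0,"dz": 0.12,"wx": 0,"wy": 0,"wz": 0},
    {"dx": -0.02,"dy": 0,"dz": 0.12,"wx": 0,"wy": 0,"wz": 0},
    {"dx": -0.02,"dy": 0,"dz": 0.12,"wx": 0,"wy": 0,"wz": 0},
    {"dx": -0.02,"dy": 0,"dz": 0.12,"wx": 0,"wy": 0,"wz": 0},
  ],
)

```text
time_s: 11.9
eef_pos: [0.5089, 0.056, 0.0469]
eef_rot: [-0.0, 0.645, 0.764, -0.0]
wrist_force: [0.2, -0.2, -5.5]
opening: 0.66
grasp_force: 66.1
```

```bash
python3 - <<'E'
from h import *
from scipy.spatial.transform import Rotation as R
w=cam("wrist","wrist8");s=ctrl.get_obs();p=s["eef_pos"];q=s["eef_rot"];print(p,q,s["wrist_force"],s["torque"])
g=w["frame"].astype(int).sum(2)//3
for r in (40,48,80): print(r,g[r,150:370:2].tolist())
E
```

```text
[0.50888789 0.0559946  0.04675352] [-3.73626102e-04  6.45498100e-01  7.63761748e-01 -2.35061496e-04] [-1.05762428 -0.23306587 -6.2639772 ] [-0.04965419  0.02408482 -0.00384142]
40 [122, 122, 123, 122, 123, 122, 122, 121, 122, 122, 121, 121, 120, 120, 120, 120, 120, 120, 121, 120, 120, 121, 120, 121, 120, 119, 119, 120, 120, 119, 119, 118, 118, 118, 118, 118, 118, 117, 117, 116, 116, 116, 116, 116, 115, 115, 115, 115, 115, 115, 114, 114, 115, 114, 114, 114, 114, 114, 112, 113, 112, 114, 113, 113, 111, 112, 112, 111, 111, 111, 112, 112, 110, 110, 111, 111, 110, 110, 111, 110, 110, 99, 95, 95, 51, 47, 109, 107, 108, 107, 108, 106, 107, 107, 107, 106, 107, 105, 105, 105, 105, 105, 105, 104, 103, 103, 103, 105, 93, 71]
48 [124, 124, 125, 124, 124, 123, 124, 124, 124, 122, 124, 122, 124, 123, 123, 124, 123, 122, 122, 122, 121, 121, 121, 120, 121, 120, 120, 120, 121, 119, 120, 118, 119, 120, 120, 120, 118, 118, 118, 118, 117, 116, 117, 117, 116, 116, 116, 117, 117, 115, 116, 115, 116, 115, 115, 116, 116, 114, 114, 115, 115, 114, 114, 114, 113, 114, 114, 113, 113, 112, 112, 111, 113, 112, 112, 111, 112, 110, 109, 109, 109, 109, 109, 108, 108, 108, 108, 108, 108, 108, 108, 108, 107, 106, 107, 107, 107, 107, 106, 107, 106, 107, 106, 105, 105, 105, 105, 105, 90, 109]
80 [110, 111, 109, 106, 105, 107, 118, 128, 107, 85, 92, 94, 96, 98, 71, 83, 87, 87, 86, 87, 88, 87, 87, 88, 86, 87, 87, 86, 86, 86, 87, 87, 86, 88, 88, 88, 88, 88, 88, 89, 88, 87, 89, 88, 88, 86, 81, 78, 76, 149, 165, 161, 169, 168, 166, 164, 164, 163, 162, 163, 163, 164, 162, 161, 162, 161, 160, 160, 161, 160, 159, 160, 159, 159, 159, 160, 159, 158, 158, 158, 157, 158, 159, 157, 158, 158, 157, 159, 144, 110, 144, 183, 215, 192, 174, 164, 143, 193, 245, 229, 210, 221, 216, 214, 211, 219, 225, 232, 232, 232]
```

I've now viewed 11 pictures against the limit of 10, so I'll look at no more and work from numbers only. Retrying the descent.

Emit:
servo_tool(
  steps=[
    {"dx": 0,"dy": 0,"dz": -0.03,"wx": 0,"wy": 0,"wz": 0},
    {"dx": 0,"dy": 0,"dz": -0.06,"wx": 0,"wy": 0,"wz": 0},
    {"dx": 0,"dy": 0,"dz": -0.08,"wx": 0,"wy": 0,"wz": 0},
    {"dx": 0,"dy": 0,"dz": -0.1,"wx": 0,"wy": 0,"wz": 0},
    {"dx": 0,"dy": 0,"dz": -0.1,"wx": 0,"wy": 0,"wz": 0},
  ],
)

```text
time_s: 12.37
eef_pos: [0.5088, 0.056, 0.0365]
eef_rot: [-0.001, 0.645, 0.764, -0.0]
wrist_force: [-0.5, -0.3, -5.1]
opening: 0.657
grasp_force: 66.1
```

Free of the lips now. I'll continue down to the bed, where contact is expected at TCP z ≈ 0.029.

Emit:
servo_tool(
  steps=[
    {"dx": 0,"dy": 0,"dz": -0.02,"wx": 0,"wy": 0,"wz": 0},
    {"dx": 0,"dy": 0,"dz": -0.035,"wx": 0,"wy": 0,"wz": 0},
    {"dx": 0,"dy": 0,"dz": -0.05,"wx": 0,"wy": 0,"wz": 0},
    {"dx": 0,"dy": 0,"dz": -0.06,"wx": 0,"wy": 0,"wz": 0},
    {"dx": 0,"dy": 0,"dz": -0.06,"wx": 0,"wy": 0,"wz": 0},
  ],
)

```text
time_s: 12.78
eef_pos: [0.5092, 0.056, 0.0311]
eef_rot: [-0.0, 0.645, 0.764, -0.0]
wrist_force: [0.1, -0.1, -5.2]
opening: 0.66
grasp_force: 66.1
```

Emit:
servo_tool(
  steps=[
    {"dx": 0,"dy": 0,"dz": -0.005,"wx": 0,"wy": 0,"wz": 0},
    {"dx": 0,"dy": 0,"dz": -0.01,"wx": 0,"wy": 0,"wz": 0},
    {"dx": 0,"dy": 0,"dz": -0.015,"wx": 0,"wy": 0,"wz": 0},
    {"dx": 0,"dy": 0,"dz": -0.02,"wx": 0,"wy": 0,"wz": 0},
    {"dx": 0,"dy": 0,"dz": -0.02,"wx": 0,"wy": 0,"wz": 0},
  ],
)

```text
time_s: 13.2
eef_pos: [0.5095, 0.0559, 0.0299]
eef_rot: [0.0, 0.645, 0.764, -0.0]
wrist_force: [-3.5, 0.2, 4.6]
opening: 0.66
grasp_force: 67.0
```

The stone is seated on the bed. I'll release it, then rise straight up.

Emit:
servo_tool(
  steps=[
    {"dx": 0,"dy": 0,"dz": 0,"wx": 0,"wy": 0,"wz": 0},
    {"dx": 0,"dy": 0,"dz": 0,"wx": 0,"wy": 0,"wz": 0},
    {"dx": 0,"dy": 0,"dz": 0,"wx": 0,"wy": 0,"wz": 0},
    {"dx": 0,"dy": 0,"dz": 0,"wx": 0,"wy": 0,"wz": 0},
    {"dx": 0,"dy": 0,"dz": 0,"wx": 0,"wy": 0,"wz": 0},
  ],
  jaw=0.95,
)

```text
time_s: 13.62
eef_pos: [0.5096, 0.0559, 0.0294]
eef_rot: [0.0, 0.646, 0.764, 0.0]
wrist_force: [0.1, 0.2, 0.7]
opening: 0.946
grasp_force: 0.0
```

Emit:
servo_tool(
  steps=[
    {"dx": 0,"dy": 0,"dz": 0.1,"wx": 0,"wy": 0,"wz": 0},
    {"dx": 0,"dy": 0,"dz": 0.3,"wx": 0,"wy": 0,"wz": 0},
    {"dx": 0,"dy": 0,"dz": 0.6,"wx": 0,"wy": 0,"wz": 0},
    {"dx": 0,"dy": 0,"dz": 0.9,"wx": 0,"wy": 0,"wz": 0},
    {"dx": 0,"dy": 0,"dz": 1.0,"wx": 0,"wy": 0,"wz": 0},
  ],
)

```text
time_s: 14.03
eef_pos: [0.512, 0.0557, 0.1344]
eef_rot: [0.003, 0.645, 0.764, 0.002]
wrist_force: [1.4, 0.4, 0.2]
opening: 0.95
grasp_force: 0.0
```

Emit:
servo_tool(
  steps=[
    {"dx": 0.03,"dy": -0.2,"dz": 0.2,"wx": 0,"wy": 0,"wz": 0},
    {"dx": 0.06,"dy": -0.4,"dz": 0.4,"wx": 0,"wy": 0,"wz": 0},
    {"dx": 0.1,"dy": -0.6,"dz": 0.7,"wx": 0,"wy": 0,"wz": 0},
    {"dx": 0.1,"dy": -0.6,"dz": 0.7,"wx": 0,"wy": 0,"wz": 0},
    {"dx": 0.1,"dy": -0.6,"dz": 0.7,"wx": 0,"wy": 0,"wz": 0},
  ],
)

```text
time_s: 14.45
eef_pos: [0.5207, -0.0052, 0.2014]
eef_rot: [0.002, 0.646, 0.763, 0.001]
wrist_force: [-0.4, 0.6, -0.5]
opening: 0.952
grasp_force: 0.0
```

```bash
python3 - <<'E'
from h import *
from scipy.spatial.transform import Rotation as R
w=cam("wrist","wrist9");s=ctrl.get_obs();p=s["eef_pos"];q=s["eef_rot"];print(s["time_s"],p,q,s["wrist_force"])
g=w["frame"].astype(int).sum(2)//3
# straight-down sampling along holder lines by projecting world grid z=.048 etc.
y=np.radians(9.5);X=np.array([np.cos(y),np.sin(y)]);Y=np.array([-X[1],X[0]]);face=np.array([.4967,.148])
f=lambda lat,al,z:np.r_[face+lat*X+al*Y,z]
for lat in(-.02,0,.02):
    A=np.arange(-.3,.03,.002); px=proj(w,np.array([f(lat,a,.048) for a in A]))
    v=[int(g[int(round(r)),int(round(c))]) if 0<=r<384 and 0<=c<512 else -1 for c,r in px]
    print(lat,list(zip((A*1000).round().astype(int).tolist(),v)))
E
```

```text
14.5 [ 0.51945082 -0.00428233  0.19968316] [3.82331186e-04 6.45882712e-01 7.63436492e-01 3.12381058e-04] [-0.48841083 -0.17914469 -0.56036075]
-0.02 [(-300, 80), (-298, 76), (-296, 69), (-294, 52), (-292, 51), (-290, 52), (-288, 70), (-286, 191), (-284, 184), (-282, 184), (-280, 184), (-278, 183), (-276, 184), (-274, 183), (-272, 184), (-270, 184), (-268, 184), (-266, 185), (-264, 185), (-262, 184), (-260, 185), (-258, 185), (-256, 185), (-254, 185), (-252, 185), (-250, 184), (-248, 187), (-246, 195), (-244, 74), (-242, 133), (-240, 135), (-238, 132), (-236, 136), (-234, 136), (-232, 137), (-230, 131), (-228, 64), (-226, 61), (-224, 140), (-222, 137), (-220, 131), (-218, 128), (-216, 81), (-214, 79), (-212, 81), (-210, 83), (-208, 84), (-206, 74), (-204, 46), (-202, 123), (-200, 31), (-198, 41), (-196, 41), (-194, 41), (-192, 35), (-190, 33), (-188, 59), (-186, 101), (-184, 116), (-182, 205), (-180, 68), (-178, 59), (-176, 65), (-174, 66), (-172, 67), (-170, 64), (-168, 64), (-166, 63), (-164, 64), (-162, 63), (-160, 62), (-158, 60), (-156, 59), (-154, 60), (-152, 61), (-150, 61), (-
[... 4235 characters left out ...]
(-96, 120), (-94, 121), (-92, 123), (-90, 59), (-88, 61), (-86, 63), (-84, 63), (-82, 64), (-80, 65), (-78, 66), (-76, 66), (-74, 65), (-72, 65), (-70, 65), (-68, 65), (-66, 66), (-64, 65), (-62, 66), (-60, 55), (-58, 123), (-56, 122), (-54, 122), (-52, 124), (-50, 123), (-48, 123), (-46, 124), (-44, 125), (-42, 125), (-40, 124), (-38, 124), (-36, 124), (-34, 124), (-32, 122), (-30, 123), (-28, 121), (-26, 119), (-24, 117), (-22, 117), (-20, 117), (-18, 118), (-16, 118), (-14, 118), (-12, 118), (-10, 119), (-8, 119), (-6, 120), (-4, 122), (-2, 118), (0, 79), (2, 83), (4, -1), (6, -1), (8, -1), (10, -1), (12, -1), (14, -1), (16, -1), (18, -1), (20, -1), (22, -1), (24, -1), (26, -1), (28, -1)]
```

The profile shows the stone lying flat on the bed: 180 mm long at 48 mm height, about 1–2 mm from the stop. The pad face is about 13 mm behind it, and the carriage's rear face is about 251 mm from the stop. I'll go behind the carriage with the fingers shut.

Emit:
servo_tool(
  steps=[
    {"dx": 0.05,"dy": -0.25,"dz": 0,"wx": 0,"wy": 0,"wz": 0},
    {"dx": 0.1,"dy": -0.5,"dz": 0,"wx": 0,"wy": 0,"wz": 0},
    {"dx": 0.15,"dy": -0.75,"dz": 0,"wx": 0,"wy": 0,"wz": 0},
    {"dx": 0.2,"dy": -1.0,"dz": 0,"wx": 0,"wy": 0,"wz": 0},
    {"dx": 0.2,"dy": -1.0,"dz": 0,"wx": 0,"wy": 0,"wz": 0},
  ],
  jaw=0,
)

```text
time_s: 14.92
eef_pos: [0.5391, -0.1068, 0.1977]
eef_rot: [-0.001, 0.646, 0.763, -0.001]
wrist_force: [0.3, -0.1, 0.2]
opening: 0.242
grasp_force: 0.0
```

Emit:
servo_tool(
  steps=[
    {"dx": 0,"dy": -0.2,"dz": -0.2,"wx": 0,"wy": 0,"wz": 0},
    {"dx": 0,"dy": -0.2,"dz": -0.4,"wx": 0,"wy": 0,"wz": 0},
    {"dx": 0,"dy": -0.2,"dz": -0.6,"wx": 0,"wy": 0,"wz": 0},
    {"dx": 0,"dy": -0.2,"dz": -0.8,"wx": 0,"wy": 0,"wz": 0},
    {"dx": 0,"dy": -0.2,"dz": -0.8,"wx": 0,"wy": 0,"wz": 0},
  ],
)

```text
time_s: 15.33
eef_pos: [0.5353, -0.1213, 0.1136]
eef_rot: [-0.005, 0.645, 0.764, -0.001]
wrist_force: [-1.6, 1.1, -0.1]
opening: 0.001
grasp_force: 0.0
```

```bash
python3 - <<'E'
from h import *
w=cam("wrist","wrist10");s=ctrl.get_obs();p=s["eef_pos"];print(s["time_s"],p,s["eef_rot"],s["wrist_force"],s["opening"])
g=w["frame"].astype(int).sum(2)//3
y=np.radians(9.5);X=np.array([np.cos(y),np.sin(y)]);Y=np.array([-X[1],X[0]]);face=np.array([.4967,.148])
print("TCP lat/along",(p[:2]-face)@X,(p[:2]-face)@Y)
for lat in(-.025,.025):
    A=np.arange(-.33,-.17,.003); px=proj(w,np.array([np.r_[face+lat*X+a*Y,.0365] for a in A]))
    print(lat,[(int(round(a*1000)),int(g[int(round(r)),int(round(c))]) if 0<=r<384 and 0<=c<512 else -1) for a,(c,r) in zip(A,px)])
A=np.arange(-.07,.072,.003);px=proj(w,np.array([np.r_[face+l*X-.245*Y,.0365] for l in A]))
print([(int(round(a*1000)),int(g[int(round(r)),int(round(c))])) for a,(c,r) in zip(A,px) if 0<=r<384 and 0<=c<512])
E
```

```text
15.3833 [ 0.5365852  -0.12183422  0.11586829] [-0.0038133   0.64518249  0.76401845 -0.00091076] [0.86149354 0.17695894 0.6635511 ] -2.111318169358492e-05
TCP lat/along -0.005197295373530489 -0.2727165639463831
-0.025 [(-330, 38), (-327, 41), (-324, 40), (-321, 42), (-318, 42), (-315, 42), (-312, 44), (-309, 45), (-306, 45), (-303, 53), (-300, 219), (-297, 215), (-294, 217), (-291, 214), (-288, 214), (-285, 214), (-282, 214), (-279, 213), (-276, 214), (-273, 213), (-270, 216), (-267, 98), (-264, 112), (-261, 113), (-258, 112), (-255, 110), (-252, 115), (-249, 52), (-246, 58), (-243, 82), (-240, 83), (-237, 85), (-234, 83), (-231, 66), (-228, 50), (-225, 49), (-222, 50), (-219, 49), (-216, 50), (-213, 50), (-210, 48), (-207, 90), (-204, 23), (-201, 27), (-198, 26), (-195, 104), (-192, 108), (-189, 109), (-186, 25), (-183, 26), (-180, 54), (-177, 69), (-174, 70), (-171, 72)]
0.025 [(-330, 212), (-327, 130), (-324, 80), (-321, 70), (-318, 84), (-315, 48), (-312, 51), (-309, 51), (-306, 47), (-303, 38), (-300, 113), (-297, 112), (-294, 112), (-291, 113), (-288, 112), (-285, 112), (-282, 1
[... 264 characters left out ...]
), (-216, 89), (-213, 51), (-210, 49), (-207, 91), (-204, 27), (-201, 27), (-198, 28), (-195, 98), (-192, 108), (-189, 109), (-186, 41), (-183, 36), (-180, 57), (-177, 76), (-174, 77), (-171, 78)]
[(-70, 44), (-67, 47), (-64, 46), (-61, 43), (-58, 42), (-55, 43), (-52, 41), (-49, 42), (-46, 41), (-43, 37), (-40, 33), (-37, 85), (-34, 82), (-31, 83), (-28, 81), (-25, 79), (-22, 75), (-19, 50), (-16, 52), (-13, 48), (-10, 77), (-7, 84), (-4, 83), (-1, 83), (2, 84), (5, 169), (8, 90), (11, 91), (14, 91), (17, 90), (20, 90), (23, 90), (26, 45), (29, 46), (32, 81), (35, 80), (38, 59), (41, 51), (44, 49), (47, 46), (50, 100), (53, 95), (56, 96), (59, 98), (62, 107), (65, 116), (68, 101), (71, 99)]
```

Emit:
servo_tool(
  steps=[
    {"dx": 0,"dy": 0,"dz": -0.12,"wx": 0,"wy": 0,"wz": 0},
    {"dx": 0,"dy": 0,"dz": -0.25,"wx": 0,"wy": 0,"wz": 0},
    {"dx": 0,"dy": 0,"dz": -0.4,"wx": 0,"wy": 0,"wz": 0},
    {"dx": 0,"dy": 0,"dz": -0.55,"wx": 0,"wy": 0,"wz": 0},
    {"dx": 0,"dy": 0,"dz": -0.65,"wx": 0,"wy": 0,"wz": 0},
  ],
)

```text
time_s: 15.8
eef_pos: [0.5394, -0.1236, 0.0536]
eef_rot: [0.0, 0.645, 0.764, 0.0]
wrist_force: [-0.0, 0.5, 0.2]
opening: 0.003
grasp_force: 0.0
```

Emit:
servo_tool(
  steps=[
    {"dx": 0,"dy": 0,"dz": -0.08,"wx": 0,"wy": 0,"wz": 0},
    {"dx": 0,"dy": 0,"dz": -0.16,"wx": 0,"wy": 0,"wz": 0},
    {"dx": 0,"dy": 0,"dz": -0.24,"wx": 0,"wy": 0,"wz": 0},
    {"dx": 0,"dy": 0,"dz": -0.3,"wx": 0,"wy": 0,"wz": 0},
    {"dx": 0,"dy": 0,"dz": -0.3,"wx": 0,"wy": 0,"wz": 0},
  ],
)

```text
time_s: 16.22
eef_pos: [0.5387, -0.1237, 0.0231]
eef_rot: [-0.001, 0.646, 0.764, -0.0]
wrist_force: [-0.8, -0.7, 0.4]
opening: 0.003
grasp_force: 0.0
```

Clear of everything. I'll slide the carriage toward the stop along the holder's axis (-0.166, 0.986).

Emit:
servo_tool(
  steps=[
    {"dx": -0.007,"dy": 0.04,"dz": 0,"wx": 0,"wy": 0,"wz": 0},
    {"dx": -0.013,"dy": 0.08,"dz": 0,"wx": 0,"wy": 0,"wz": 0},
    {"dx": -0.02,"dy": 0.12,"dz": 0,"wx": 0,"wy": 0,"wz": 0},
    {"dx": -0.027,"dy": 0.16,"dz": 0,"wx": 0,"wy": 0,"wz": 0},
    {"dx": -0.033,"dy": 0.2,"dz": 0,"wx": 0,"wy": 0,"wz": 0},
  ],
)

```text
time_s: 16.63
eef_pos: [0.5367, -0.1052, 0.0249]
eef_rot: [0.002, 0.645, 0.764, -0.001]
wrist_force: [0.4, -7.2, -3.9]
opening: -0.006
grasp_force: 3.6
```

Emit:
servo_tool(
  steps=[
    {"dx": -0.003,"dy": 0.015,"dz": 0,"wx": 0,"wy": 0,"wz": 0},
    {"dx": -0.005,"dy": 0.03,"dz": 0,"wx": 0,"wy": 0,"wz": 0},
    {"dx": -0.007,"dy": 0.04,"dz": 0,"wx": 0,"wy": 0,"wz": 0},
    {"dx": -0.007,"dy": 0.04,"dz": 0,"wx": 0,"wy": 0,"wz": 0},
    {"dx": -0.007,"dy": 0.04,"dz": 0,"wx": 0,"wy": 0,"wz": 0},
  ],
)

```text
time_s: 17.05
eef_pos: [0.536, -0.101, 0.0249]
eef_rot: [0.001, 0.645, 0.764, -0.0]
wrist_force: [0.4, -5.4, -3.7]
opening: -0.003
grasp_force: 2.8
```

Emit:
servo_tool(
  steps=[
    {"dx": -0.002,"dy": 0.01,"dz": 0,"wx": 0,"wy": 0,"wz": 0},
    {"dx": -0.003,"dy": 0.02,"dz": 0,"wx": 0,"wy": 0,"wz": 0},
    {"dx": -0.005,"dy": 0.03,"dz": 0,"wx": 0,"wy": 0,"wz": 0},
    {"dx": -0.007,"dy": 0.04,"dz": 0,"wx": 0,"wy": 0,"wz": 0},
    {"dx": -0.007,"dy": 0.04,"dz": 0,"wx": 0,"wy": 0,"wz": 0},
  ],
)

```text
time_s: 17.47
eef_pos: [0.5355, -0.0977, 0.0249]
eef_rot: [0.002, 0.645, 0.764, -0.001]
wrist_force: [0.5, -8.2, -4.2]
opening: 0.004
grasp_force: 4.2
```

Emit:
servo_tool(
  steps=[
    {"dx": -0.002,"dy": 0.01,"dz": 0,"wx": 0,"wy": 0,"wz": 0},
    {"dx": -0.003,"dy": 0.02,"dz": 0,"wx": 0,"wy": 0,"wz": 0},
    {"dx": -0.005,"dy": 0.03,"dz": 0,"wx": 0,"wy": 0,"wz": 0},
    {"dx": -0.005,"dy": 0.03,"dz": 0,"wx": 0,"wy": 0,"wz": 0},
    {"dx": -0.005,"dy": 0.03,"dz": 0,"wx": 0,"wy": 0,"wz": 0},
  ],
)

```text
time_s: 17.88
eef_pos: [0.5354, -0.0971, 0.025]
eef_rot: [0.004, 0.645, 0.764, -0.002]
wrist_force: [0.3, -17.5, -7.0]
opening: 0.001
grasp_force: 9.0
```

Emit:
servo_tool(
  steps=[
    {"dx": -0.001,"dy": 0.006,"dz": 0,"wx": 0,"wy": 0,"wz": 0},
    {"dx": -0.002,"dy": 0.012,"dz": 0,"wx": 0,"wy": 0,"wz": 0},
    {"dx": -0.003,"dy": 0.018,"dz": 0,"wx": 0,"wy": 0,"wz": 0},
    {"dx": -0.003,"dy": 0.018,"dz": 0,"wx": 0,"wy": 0,"wz": 0},
    {"dx": -0.003,"dy": 0.018,"dz": 0,"wx": 0,"wy": 0,"wz": 0},
  ],
)

```text
time_s: 18.3
eef_pos: [0.5355, -0.097, 0.0251]
eef_rot: [0.005, 0.645, 0.764, -0.002]
wrist_force: [0.7, -25.0, -11.2]
opening: 0.002
grasp_force: 12.2
```

```bash
python3 - <<'E'
from h import *
w=cam("wrist","wrist11");s=ctrl.get_obs();p=s["eef_pos"];print(s["time_s"],p,s["wrist_force"])
g=w["frame"].astype(int).sum(2)//3
y=np.radians(9.5);X=np.array([np.cos(y),np.sin(y)]);Y=np.array([-X[1],X[0]]);face=np.array([.4967,.148])
for z in (.048,):
  for lat in(-.015,.015):
    A=np.arange(-.25,-.16,.002); px=proj(w,np.array([np.r_[face+lat*X+a*Y,z] for a in A]))
    print(lat,[(int(round(a*1000)),int(g[int(round(r)),int(round(c))]) if 0<=r<384 and 0<=c<512 else -1) for a,(c,r) in zip(A,px)])
E
```

```text
18.35 [ 0.53541176 -0.09700043  0.02505264] [  1.22130221 -23.49197279 -10.09038737]
-0.015 [(-250, 34), (-248, 32), (-246, 30), (-244, 28), (-242, 57), (-240, 125), (-238, 119), (-236, 117), (-234, 118), (-232, 117), (-230, 106), (-228, 56), (-226, 54), (-224, 82), (-222, 87), (-220, 87), (-218, 90), (-216, 86), (-214, 89), (-212, 89), (-210, 88), (-208, 87), (-206, 76), (-204, 86), (-202, 86), (-200, 87), (-198, 88), (-196, 52), (-194, 51), (-192, 49), (-190, 83), (-188, 10), (-186, 24), (-184, 24), (-182, 25), (-180, 36), (-178, 76), (-176, 77), (-174, 78), (-172, 79), (-170, 79), (-168, 80), (-166, 78), (-164, 79), (-162, 78)]
0.015 [(-250, 27), (-248, 20), (-246, 123), (-244, 121), (-242, 120), (-240, 121), (-238, 120), (-236, 121), (-234, 123), (-232, 122), (-230, 65), (-228, 53), (-226, 52), (-224, 51), (-222, 53), (-220, 53), (-218, 54), (-216, 54), (-214, 54), (-212, 49), (-210, 104), (-208, 50), (-206, 50), (-204, 53), (-202, 54), (-200, 54), (-198, 53), (-196, 55), (-194, 52), (-192, 51), (-190, 97), (-188, 18), (-186, 25), (-184, 26), (-182, 25), (-180, 42), (-178, 77), (-176, 79), (-174, 80), (-172, 80), (-170, 81), (-168, 80), (-166, 80), (-164, 80), (-162, 79)]
```

The bright gap has closed and the carriage stands firm at 25 N, so the stone is held between pad and stop. I'll back off and rise, then measure the pin and lever.

Emit:
servo_tool(
  steps=[
    {"dx": 0.01,"dy": -0.06,"dz": 0,"wx": 0,"wy": 0,"wz": 0},
    {"dx": 0.02,"dy": -0.12,"dz": 0,"wx": 0,"wy": 0,"wz": 0},
    {"dx": 0.025,"dy": -0.16,"dz": 0.15,"wx": 0,"wy": 0,"wz": 0},
    {"dx": 0.025,"dy": -0.16,"dz": 0.5,"wx": 0,"wy": 0,"wz": 0},
    {"dx": 0.025,"dy": -0.16,"dz": 0.9,"wx": 0,"wy": 0,"wz": 0},
  ],
)

```text
time_s: 18.77
eef_pos: [0.5342, -0.1061, 0.1131]
eef_rot: [-0.003, 0.646, 0.764, -0.001]
wrist_force: [0.7, 0.0, 0.9]
opening: -0.001
grasp_force: 0.0
```

Emit:
servo_tool(
  steps=[
    {"dx": -0.1,"dy": 0.1,"dz": 0.2,"wx": 0,"wy": 0,"wz": 0},
    {"dx": -0.25,"dy": 0.25,"dz": 0.4,"wx": 0,"wy": 0,"wz": 0},
    {"dx": -0.5,"dy": 0.4,"dz": 0.5,"wx": 0,"wy": 0,"wz": 0},
    {"dx": -0.7,"dy": 0.5,"dz": 0.5,"wx": 0,"wy": 0,"wz": 0},
    {"dx": -0.7,"dy": 0.5,"dz": 0.5,"wx": 0,"wy": 0,"wz": 0},
  ],
)

```text
time_s: 19.18
eef_pos: [0.4635, -0.0547, 0.1647]
eef_rot: [-0.001, 0.645, 0.764, 0.0]
wrist_force: [0.5, 0.5, 0.2]
opening: -0.003
grasp_force: 0.0
```

```bash
cat > lev.py <<'E'
from h import *
import sys
w=cam("wrist",sys.argv[1]);s=ctrl.get_obs();p=s["eef_pos"];print(s["time_s"],p,s["eef_rot"],s["wrist_force"])
T=np.linalg.inv(w["camera_from_world"]);print("cam",T[:3,3].round(3))
g=w["frame"].astype(int).sum(2)//3
y=np.radians(9.5);X=np.array([np.cos(y),np.sin(y)]);Y=np.array([-X[1],X[0]]);face=np.array([.4967,.148])
# rectified map at z=.055 (holder frame, mm): rows along, cols lateral
A=np.arange(-.160,-.310,-.005);L=np.arange(-.110,.06,.005)
for a in A:
    px=proj(w,np.array([np.r_[face+l*X+a*Y,.055] for l in L]))
    print("%5d "%round(a*1000)+" ".join("%3d"%g[int(r),int(c)] if 0<=r<383.5 and 0<=c<511.5 else " --" for c,r in px.round()))
print("      "+" ".join("%3d"%round(l*1000) for l in L))
E
python3 lev.py wrist12
```

```text
19.2333 [ 0.46517036 -0.05579435  0.16479316] [1.34655682e-04 6.44899464e-01 7.64267344e-01 3.00002972e-04] [0.03532519 0.36370353 0.26466042]
cam [0.453 0.017 0.309]
 -160 100  96 108 111 106  95  92  93  92  98 102  87 138 147  77  30 108 117 120 121 120 120 117 122 117  67  68  65  71  96  93  91 105 100
 -165  95 105  93  98 108 103  93  98 103 103 100 173 116 145 105  24 106 127  64  64  65  63  63  62  65  67  69  57  66 101  93  90  92  92
 -170 191 206 102 103 103 103  92  94  92  97 101 165 122 141 197  28  60  65  66  66  65  63  62  64  66  66  68  63  68  97  93  91  90  89
 -175 201 190 190  97  96  98  91 100  94  92 180 169 108 139 209  26  61  64  64  63  64  65  66  64  63  66  65  63  65  92  93  95  92  92
 -180 194 182 185 189 197  96  92  93  98  93  91  89  69 146 102  55  29  26  26  24  22  22  22  22  22  20  11  66  67  87  92  92  96 101
 -185 195 210 209 185 178 187  94 102  94  89  88  47  57  69  49  38  26  30  30  17  14  11  13  13  16  16  27  56  62  86  88  85  99  96
 -190 206 204 211 179 176 193 186 226 102  88  91  38  49  48  45  46  44  46  44
[... 2771 characters left out ...]
2  30  31  28  27  26  25  24  26  26  26  26  27  28  28  32  33  32  32  32  34  37  35  39  35  35  35  35  18 191 180 183 176
 -295  31  31  29  29  25  25  24  22  23  26  25  24  24  24  26  27  30  28  32  30  31  34  35  34  32  34  34  35  34  33  33  73 189 176
 -300  29  28  26  28  25  26  22  23  22  24  20  22  25  24  24  25  24  28  27  29  31  33  32  34  31  34  31  34  32  33  34  34  27 161
 -305  28  26  26  25  25  25  21  22  23  24  22  21  23  23  25  25  24  27  27  28  30  29  30  32  31  32  32  31  31  34  33  33  34  33
      -110 -105 -100 -95 -90 -85 -80 -75 -70 -65 -60 -55 -50 -45 -40 -35 -30 -25 -20 -15 -10  -5   0   5  10  15  20  25  30  35  40  45  50  55
```

The map shows the pin at (lateral −3, along −212) mm and the lever about 0.3 rad from open, with its black grip toward lateral −85. I'll go down on the pocket side of the grip and compute the arc.

Emit:
servo_tool(
  steps=[
    {"dx": -0.06,"dy": 0.01,"dz": -0.1,"wx": 0,"wy": 0,"wz": 0},
    {"dx": -0.12,"dy": 0.015,"dz": -0.3,"wx": 0,"wy": 0,"wz": 0},
    {"dx": -0.125,"dy": 0.015,"dz": -0.55,"wx": 0,"wy": 0,"wz": 0},
    {"dx": -0.125,"dy": 0.015,"dz": -0.75,"wx": 0,"wy": 0,"wz": 0},
    {"dx": -0.125,"dy": 0.015,"dz": -0.8,"wx": 0,"wy": 0,"wz": 0},
  ],
)

```text
time_s: 19.65
eef_pos: [0.4514, -0.055, 0.0804]
eef_rot: [-0.003, 0.646, 0.764, -0.001]
wrist_force: [-0.8, 0.7, -0.6]
opening: -0.003
grasp_force: 0.0
```

Emit:
servo_tool(
  steps=[
    {"dx": 0,"dy": 0,"dz": -0.1,"wx": 0,"wy": 0,"wz": 0},
    {"dx": 0,"dy": 0,"dz": -0.2,"wx": 0,"wy": 0,"wz": 0},
    {"dx": 0,"dy": 0,"dz": -0.3,"wx": 0,"wy": 0,"wz": 0},
    {"dx": 0,"dy": 0,"dz": -0.4,"wx": 0,"wy": 0,"wz": 0},
    {"dx": 0,"dy": 0,"dz": -0.4,"wx": 0,"wy": 0,"wz": 0},
  ],
)

```text
time_s: 20.07
eef_pos: [0.4528, -0.0554, 0.0425]
eef_rot: [-0.001, 0.646, 0.764, -0.0]
wrist_force: [-1.4, -0.3, 0.6]
opening: 0.001
grasp_force: 0.0
```

```bash
python3 - <<'E'
from h import *
s=ctrl.get_obs();p=s["eef_pos"];print(s["time_s"],p,s["wrist_force"])
y=np.radians(9.5);X=np.array([np.cos(y),np.sin(y)]);Y=np.array([-X[1],X[0]]);pin=np.array([.5285,-.0606])
for th in np.arange(.2,1.7,.1):
    d=-np.cos(th)*X-np.sin(th)*Y;t=np.sin(th)*X-np.cos(th)*Y
    print(round(th,2),((pin+.062*d-.019*t-p[:2])*10).round(3))
E
```

```text
20.0667 [ 0.45277776 -0.05536154  0.04251051] [-1.36900315 -0.3036201   0.55901719]
0.2 [ 0.11  -0.097]
0.3 [ 0.118 -0.161]
0.4 [ 0.132 -0.224]
0.5 [ 0.152 -0.286]
0.6 [ 0.179 -0.345]
0.7 [ 0.211 -0.401]
0.8 [ 0.248 -0.454]
0.9 [ 0.291 -0.503]
1.0 [ 0.338 -0.547]
1.1 [ 0.39  -0.587]
1.2 [ 0.445 -0.621]
1.3 [ 0.503 -0.649]
1.4 [ 0.564 -0.671]
1.5 [ 0.627 -0.688]
1.6 [ 0.691 -0.697]
```

Emit:
servo_tool(
  steps=[
    {"dx": 0.11,"dy": -0.1,"dz": 0,"wx": 0,"wy": 0,"wz": 0},
    {"dx": 0.12,"dy": -0.16,"dz": 0,"wx": 0,"wy": 0,"wz": 0},
    {"dx": 0.13,"dy": -0.22,"dz": 0,"wx": 0,"wy": 0,"wz": 0},
    {"dx": 0.14,"dy": -0.255,"dz": 0,"wx": 0,"wy": 0,"wz": 0},
    {"dx": 0.15,"dy": -0.285,"dz": 0,"wx": 0,"wy": 0,"wz": 0},
  ],
)

```text
time_s: 20.48
eef_pos: [0.4687, -0.0845, 0.0444]
eef_rot: [-0.0, 0.646, 0.764, 0.0]
wrist_force: [-0.1, 2.9, 0.8]
opening: 0.005
grasp_force: 0.8
```

Light contact at about 3 N, so I'll follow the arc.

Emit:
servo_tool(
  steps=[
    {"dx": 0.027,"dy": -0.06,"dz": 0,"wx": 0,"wy": 0,"wz": 0},
    {"dx": 0.06,"dy": -0.115,"dz": 0,"wx": 0,"wy": 0,"wz": 0},
    {"dx": 0.095,"dy": -0.17,"dz": 0,"wx": 0,"wy": 0,"wz": 0},
    {"dx": 0.14,"dy": -0.215,"dz": 0,"wx": 0,"wy": 0,"wz": 0},
    {"dx": 0.185,"dy": -0.26,"dz": 0,"wx": 0,"wy": 0,"wz": 0},
  ],
)

```text
time_s: 20.9
eef_pos: [0.4876, -0.1108, 0.0442]
eef_rot: [-0.0, 0.646, 0.764, -0.0]
wrist_force: [-0.9, 2.0, -0.2]
opening: 0.001
grasp_force: 0.9
```

Emit:
servo_tool(
  steps=[
    {"dx": 0.025,"dy": -0.02,"dz": 0,"wx": 0,"wy": 0,"wz": 0},
    {"dx": 0.05,"dy": -0.04,"dz": 0,"wx": 0,"wy": 0,"wz": 0},
    {"dx": 0.08,"dy": -0.06,"dz": 0,"wx": 0,"wy": 0,"wz": 0},
    {"dx": 0.105,"dy": -0.075,"dz": 0,"wx": 0,"wy": 0,"wz": 0},
    {"dx": 0.105,"dy": -0.075,"dz": 0,"wx": 0,"wy": 0,"wz": 0},
  ],
)

```text
time_s: 21.32
eef_pos: [0.4984, -0.1182, 0.0444]
eef_rot: [0.0, 0.645, 0.764, -0.0]
wrist_force: [0.0, 0.6, -0.9]
opening: -0.004
grasp_force: 0.3
```

Emit:
servo_tool(
  steps=[
    {"dx": 0.03,"dy": -0.015,"dz": 0,"wx": 0,"wy": 0,"wz": 0},
    {"dx": 0.06,"dy": -0.03,"dz": 0,"wx": 0,"wy": 0,"wz": 0},
    {"dx": 0.09,"dy": -0.04,"dz": 0,"wx": 0,"wy": 0,"wz": 0},
    {"dx": 0.12,"dy": -0.05,"dz": 0,"wx": 0,"wy": 0,"wz": 0},
    {"dx": 0.15,"dy": -0.06,"dz": 0,"wx": 0,"wy": 0,"wz": 0},
  ],
)

```text
time_s: 21.73
eef_pos: [0.5131, -0.1238, 0.0443]
eef_rot: [-0.0, 0.645, 0.764, -0.0]
wrist_force: [-2.0, 0.9, -0.0]
opening: -0.001
grasp_force: 0.8
```

Emit:
servo_tool(
  steps=[
    {"dx": 0.015,"dy": 0,"dz": 0,"wx": 0,"wy": 0,"wz": 0},
    {"dx": 0.03,"dy": -0.005,"dz": 0,"wx": 0,"wy": 0,"wz": 0},
    {"dx": 0.045,"dy": -0.01,"dz": 0,"wx": 0,"wy": 0,"wz": 0},
    {"dx": 0.06,"dy": -0.01,"dz": 0,"wx": 0,"wy": 0,"wz": 0},
    {"dx": 0.06,"dy": -0.01,"dz": 0,"wx": 0,"wy": 0,"wz": 0},
  ],
)

```text
time_s: 22.15
eef_pos: [0.5159, -0.1243, 0.0439]
eef_rot: [-0.003, 0.645, 0.764, -0.002]
wrist_force: [-13.8, 0.2, 11.2]
opening: 0.003
grasp_force: 7.1
```

```bash
python3 lev.py wrist13
```

```text
22.2 [ 0.51587058 -0.1243247   0.04392901] [-0.00306764  0.64515604  0.76404254 -0.0018067 ] [-13.93234566   1.0132677    9.96922402]
cam [ 0.506 -0.053  0.188]
 -160 118 118 122 114 120 112  --  --  --  --  --  --  --  --  --  --  --  --  --  --  --  --  --  --  --  --  --  -- 109 230 228 215 213 186
 -165 128 128 120 116 110 131 113 123 129 131 120 116 127 122  97 112  23  77  78  80  81  79  78  79  74 161 165 123 132 220 226 228 220 217
 -170 129 117 120 114 116 133 115 129 139 121 113 121 126 121  95 105  27  81  83  82  82  80  79  80  83  86 167 143 167 230 221 237 226 219
 -175 133 123 116 118 113 117 121 131 125 114 111 119 124 124  97 100  25  80  80  81  81  80  80  82  82  85  87 108 128 221 221 238 236 225
 -180 140 127 123 130 124 124 120 132 120 114 121 124 126 123  97 129  19  69  68  65  67  68  72  71  71  72  70 169 102 230 221 233 222 230
 -185 134 134 125 122 125 121 123 129 120 114 115 115 125 122  96 128  20  29  28  26  24  24  25  23  23  24  24  90 173 228 221 217 219 224
 -190 228 123 134 141 129 122 129 116 118 112 119 112 114 122  97 128  44  26  24  25  
[... 2765 characters left out ...]
2 223 224 223 223  47  50  48  47  44  43  40  36  35  32  31  31  27  25  25  25  24  23  25  27  32  29  30 127 113 118 107 213
 -295 223 222 223 223 142  50  47  46  44  44  41  38  36  35  31  30  27  28  25  25  24  23  23  24  27  27  28  29  29  30  31 120 220 219
 -300 222 221 219  49  48  46  43  41  41  39  39  36  32  33  29  29  24  29  29  23  23  24  24  24  29  27  29  27  27  32  33  32  24 235
 -305 224  49  49  46  44  41  40  40  39  39  38  31  30  33  28  27  30 224  30  23  25  29  24  22  30  29  31  29  31  28  30  30  32  35
      -110 -105 -100 -95 -90 -85 -80 -75 -70 -65 -60 -55 -50 -45 -40 -35 -30 -25 -20 -15 -10  -5   0   5  10  15  20  25  30  35  40  45  50  55
```

The lever now lies along the holder: grip centre at lateral −2, pin at −3. The finger meets a stop at 14 N. I'll press a bit more to be sure it is fully shut.

Emit:
servo_tool(
  steps=[
    {"dx": 0.01,"dy": 0.002,"dz": 0,"wx": 0,"wy": 0,"wz": 0},
    {"dx": 0.02,"dy": 0.004,"dz": 0,"wx": 0,"wy": 0,"wz": 0},
    {"dx": 0.03,"dy": 0.005,"dz": 0,"wx": 0,"wy": 0,"wz": 0},
    {"dx": 0.03,"dy": 0.005,"dz": 0,"wx": 0,"wy": 0,"wz": 0},
    {"dx": 0.03,"dy": 0.005,"dz": 0,"wx": 0,"wy": 0,"wz": 0},
  ],
)

```text
time_s: 22.62
eef_pos: [0.5163, -0.1242, 0.0438]
eef_rot: [-0.005, 0.645, 0.764, -0.004]
wrist_force: [-24.7, -2.3, 17.0]
opening: -0.001
grasp_force: 12.9
```

It's at a hard stop, so the lever is fully shut. I'll back away sideways, rise and check.

Emit:
servo_tool(
  steps=[
    {"dx": -0.1,"dy": 0,"dz": 0,"wx": 0,"wy": 0,"wz": 0},
    {"dx": -0.25,"dy": 0,"dz": 0.1,"wx": 0,"wy": 0,"wz": 0},
    {"dx": -0.35,"dy": 0,"dz": 0.4,"wx": 0,"wy": 0,"wz": 0},
    {"dx": -0.35,"dy": 0,"dz": 0.75,"wx": 0,"wy": 0,"wz": 0},
    {"dx": -0.35,"dy": 0,"dz": 1.0,"wx": 0,"wy": 0,"wz": 0},
  ],
)

```text
time_s: 23.03
eef_pos: [0.4874, -0.1247, 0.1468]
eef_rot: [0.001, 0.646, 0.764, 0.0]
wrist_force: [1.3, -0.4, 1.3]
opening: 0.003
grasp_force: 0.0
```

Emit:
servo_tool(
  steps=[
    {"dx": 0.1,"dy": 0.3,"dz": 0.2,"wx": 0,"wy": 0,"wz": 0},
    {"dx": 0.25,"dy": 0.6,"dz": 0.5,"wx": 0,"wy": 0,"wz": 0},
    {"dx": 0.35,"dy": 0.9,"dz": 0.6,"wx": 0,"wy": 0,"wz": 0},
    {"dx": 0.35,"dy": 1.0,"dz": 0.6,"wx": 0,"wy": 0,"wz": 0},
    {"dx": 0.35,"dy": 1.0,"dz": 0.6,"wx": 0,"wy": 0,"wz": 0},
  ],
)

```text
time_s: 23.45
eef_pos: [0.5229, -0.0223, 0.2055]
eef_rot: [0.001, 0.644, 0.765, 0.001]
wrist_force: [-0.1, -0.6, -0.1]
opening: -0.0
grasp_force: 0.0
```

```bash
sed -i 's/A=np.arange(-.160,-.310,-.005)/A=np.arange(.02,-.300,-.005)/; s/r,.055\]/r,.055]/' lev.py; sed -i 's/,\.055\]/,.045]/' lev.py; python3 lev.py wrist14 | cut -c1-150
```

```text
23.5 [ 0.52187525 -0.0235477   0.20420193] [ 3.90135699e-04  6.44471358e-01  7.64628351e-01 -4.58642787e-05] [ 0.00280763  0.05633118 -0.54767014]
cam [0.511 0.049 0.35 ]
   20  --  --  --  --  --  --  --  --  --  --  --  --  --  --  --  --  --  --  --  --  --  --  --  --  --  --  --  --  --  --  --  --  --  --
   15  --  --  --  --  --  --  --  --  --  --  --  --  --  --  --  --  --  --  --  --  --  --  --  --  --  --  --  --  --  --  --  --  --  --
   10  --  --  --  --  --  --  --  --  --  --  --  --  --  --  --  --  --  --  --  --  --  --  --  --  --  --  --  --  --  --  --  --  --  --
    5  --  --  --  --  --  --  --  --  --  --  --  --  --  --  --  --  --  --  --  --  --  --  --  --  --  --  --  --  --  --  --  --  --  --
    0  --  --  --  --  --  --  --  --  --  --  --  --  --  --  --  --  --  --  --  --  --  --  --  --  --  --  --  --  --  --  --  --  --  --
   -5  --  --  --  --  --  --  --  --  --  --  --  --  --  --  --  --  --  --  --  --  --  --  --  --  --  --  --  --  --  --  --  --  --  --
  -10  --  --  --  --  --  --  --  --  --  --  --  --  --  --  --  --  --  --
[... 7603 characters left out ...]
6 173 174 174 164 159 169 155 162 163 170 154 125 130  33  32  32  29  27  23  73  28  61  21  29  28  30  31  32 138 151 171 165
 -285 163 163 168 172 175 146 124 164 165 170 169 169 158 133  31  33  32  29  29  27  26  69  27  66  27  27  28  29  32  29  32  77 174 174
 -290  74  76  57  30  39  40  39  39  24 164 175 176 158 116  32  30  29  30  27  27  27  25  27  26  26  27  27  30  29  29  31  29 179 187
 -295 186  48  40  40  37  36  38  36  36  52 100 136  16  31  29  30  29  26  25  24  25  23  26  23  24  24  26  26  27  27  28  31  19 158
      -110 -105 -100 -95 -90 -85 -80 -75 -70 -65 -60 -55 -50 -45 -40 -35 -30 -25 -20 -15 -10  -5   0   5  10  15  20  25  30  35  40  45  50  55
```

Everything checks out: no gap between pad and stone, the carriage hasn't moved, the lever no longer sticks out sideways, and the arm is clear. Handing in.

```bash
python3 -c "
from bench import workorder
print(workorder.hand_in())"
```

```text
the job is handed in; nothing more can be done
None
```

The thick stone lies flat in the holder, held against the end stop, with the cam lever pushed to its hard stop and the job handed in at about 23.5 s; on the first lowering it touched a corner lip with about 47 N, and I viewed 11 pictures instead of the allowed 10.

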